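# Put a flattened can in the covered can bay

## Robot

A 7-joint arm with a two-finger parallel gripper is mounted at the origin on the work surface. World frame = base frame: x ahead of the robot, y to its left, z up, the work surface at z = 0. Lengths are in m, angles in degrees, forces in N, time in s.
With the tool pointing down it reaches from about 0.425 to 0.825 m from the base axis. Payload 3.6 kg.
Tool frame: the origin (TCP) lies at the very end of the fingers, on their centre line; the grasp point (between the pads) lies 19 mm behind it; x points along the fingers, y is the direction in which the jaws open and shut, and the axes are right-handed (so a half turn about x gives the same grasp; the last joint's range is limited). The gripper opens to 85 mm and grips with 20 to 120 N. Pads are 22 mm wide; open, the fingers measure 114 mm over their backs; the gripper's body (76 mm by 85 mm) begins 54 mm behind the grasp point. The pads swing forward as they close: fully open they stand 13 mm farther back than shut.
Start: joints at [73.826, 35.231, -0.722, 81.555, 0.464, 63.22, -2.315], TCP at [0.164, -0.629, 0.231] pointing down, gripper open.
Joint ranges: [-178.69, 178.69], [-17.37, 117.87], [-77.05, 75.6], [15.02, 138.74], [-78.02, 258.01], [0.78, 113.62], [-162.83, 162.83]. Speed limits (degrees/s): [159.86, 159.86, 180, 180, 180, 180, 180].

## Interface

Orientations are given as a 3x3 rotation matrix whose columns are the frame's x, y, z axes.
In Python, from plant import get_obs, cams, env gives the robot as it stands. The module is installed in compiled form; this text tells all that it offers.
- The arm moves only by the tool send_rows, never from a script. Its argument "steps" is a list of rows, each a list of 7 numbers: the shift along the tool's x, y, z in m, then the turn, a rotation vector about the tool's x, y, z in degrees, then the opening, from -1 (shut) to 1 (fully open), so that 0 is half open. A call has 1 to 12 rows; each row shifts and turns the commanded pose from where the row before left it, along the tool's axes as they then stand; what a row does not reach is not made up. A row lasts 1/12 s, in which the tool goes at most 41.7 mm and 7.16 degrees, less where a joint would pass 70% of its speed; a pose out of reach is approached as far as the arm can. A call is refused whole if a number of a shift passes 0.0417 or a number of a turn 7.16, either way. A call with a gripper value outside its range is refused whole. The fingers move at their own pace and stop on an object; the grip force is fixed at half the most. Time passes only in rows, so rows that do not move let the fingers close. It gives the time, the measured TCP pose, the force and the opening at its end, in the units of the state.
- get_obs(): the state, without advancing time (a new reading comes with each control period).
- cams.read_camera(name): name is "side" or "top" or "wrist"; returns a dict with "img" (384x512x3 uint8, blue, green, red), "intrinsics" (3x3 intrinsics, pixels), "rvec" (rotation vector, rad) and "tvec" (3), from world to camera coordinates, as OpenCV has them. Camera axes: x right, y down, z forward; pixel columns grow to the right and rows downward; lengths in m; the calibration is good to about 2 mm. A picture is of the moment at which its call begins. There is no depth.
- env.close_job(): hands the job in, once; it reports no verdict.
Trained networks look in a picture, given as the dict that the camera call returned (one of the last four; its "shot" number tells which), for a name from the list of things; names that differ only in an ending like _2 or _b are one class to them, and where a whole thing is asked for, a point or a joint stands for the part that bears it (a point fixed in the world has none). Each returns a list of dicts, best first, with "score" (0 to 1); they miss things now and then, are a little off and sometimes report something else, mostly with a low value. They report only what shows in the picture. A call takes as long as a camera call. They do not tell look-alikes from the thing itself.
- cams.recognise(picture, query): "point" ([x, y, z] in m, in world coordinates, good to about 4 mm: the middle of the surface that is visible of it).
- cams.trace(picture, query): "mask" (384x512 bool, what is visible of it).
- cams.place_of(picture, query): "point" ([x, y, z] in m, in world coordinates, good to about 4 mm: a listed point, or the origin of a listed thing).
The state is a dict: "t": time; "qpos": joint angles; "dq": joint speeds; "effort": joint torques, N m; "tool_pos": TCP position; "tool_rot": TCP orientation; "ft_force": force on the tool from outside, world axes, zero at the start; "torque": the same for the moment, N m; "finger_gap": finger opening in m.
Only numpy, scipy, OpenCV 4.12 (cv2) and the standard library are available. Lean on these libraries where they do the work, as an engineer would, in place of code of your own. Each camera call takes 0.05 s, during which the arm holds its last target.

## Task

Open the can bay of the sorting chest: slide its lower cover under the upper one, right back to its stop, and leave the upper cover shut. Then take the flattened drink can from the scale (too wide to span, so slide it out over an edge of the pan and pinch it there) and drop it into the open bay, lying wholly inside below the covers. Do not lean hard on the scale or the thin covers, and leave everything else where it stands.

Things in the scene. Friction and masses are not known exactly. Their poses are not given: they have to be found in the camera images.
- chest: Grey plastic sorting chest, 250 (x) x 350 (y) x 150 mm high, fixed. Origin: centre of its underside; x points away from its front, y along it. A partition at y = 0 makes two bays: can bay (+y side), bottle bay (-y side). Rails 14 mm wide at x = +-118 mm, top 150 mm high, and 8 mm end walls at y = +-171 mm, top 142 mm high. Two sheet covers, 5 mm thick, slide along y between the rails.
- low_cover (a joint): Lower cover (over the can bay, top face 132 mm above the deck; shut, it spans chest y = -6 to 166 mm). Value: how far it is slid open, m: 0 shut, 0.150 fully open at its stop. It moves along the chest's -y, under the upper cover, with about 2 N of drag, and stays where left. May start ajar by up to 10 mm.
- low_slot (a point): Centre of the finger slot cut right through the lower cover, at its top face (132 mm high). Slot 80 mm along the chest's x, 34 mm along y; free space 90 mm deep below. Moves with the cover. A finger in it meets the upper cover's edge after about 90 mm of travel; the rest must be done by pushing on the end lip.
- low_lip (a point): Middle of the top of the lower cover's end lip (142 mm high): an upstand along the cover's outer (+y) end, 200 mm long in x, 8 mm thick in y, 10 mm above the cover; its outer face is 4 mm to the chest's +y of this point. Shut, it is 1 mm from the end wall and level with it, so no finger goes behind it. Moves with the cover.
- top_cover (a joint): Upper cover (over the bottle bay, 137 to 142 mm high, its inner edge at chest y = +6 mm when shut). Value: how far it is slid open, towards the chest's +y, m: 0 shut. About 2 N of drag.
- bay (a point): Centre of the can bay's mouth when its cover is fully open, 142 mm high; fixed to the chest. The mouth is then 151 mm in y and 222 mm in x. Inside, the bay is 226 mm in x, chest y = 3 to 167 mm; its floor is 8 mm high, with a few crushed cans up to 29 mm high.
- scale: Bench scale, fixed. Origin: centre of its underside; x points away from its front, y along its front edge. Flat steel pan, no rim, 220 (x) x 300 (y) x 10 mm, top 120 mm high, front edge at x = -110 mm; everything below the pan stands back 15 mm or more from its front and side edges. At the back a tilted display 170 mm wide, about 150 mm high, all behind x = 115 mm.
- flat_can_mid (a point): Centre of the flattened drink can (half-way up): a stiff flat piece 116 mm (own x) x 104 mm (own y) x 8 mm thick, about 30 g, blue with bare metal ends. It starts flat on the pan, a little turned, its x roughly along the scale's x. Metal on metal, ordinary friction.
- puck: Bystander: crushed can, dia. 66, 22 mm high, on a back corner of the scale's pan. Origin: centre of its underside.
- fish_tin: Bystander: low tin, dia. 84, 34 mm high, standing on the upper cover. Origin: centre of its underside.
- can_stand: Bystander: whole drink can, dia. 66, 115 mm high, standing on the deck. Origin: centre of its underside.
- pet_bottle: Bystander: clear bottle, dia. 64, 200 mm high, standing. Origin: centre of its underside.
- glass_bottle: Bystander: green bottle, dia. 60, 190 mm high, standing. Origin: centre of its underside.
- jar: Bystander: jar, dia. 72, 90 mm high, standing. Origin: centre of its underside.
- magnet: Bystander: hand magnet, 70 x 40 x 33 mm, lying. Origin: centre of its underside.
Not all that is in view belongs to the job. There is more than one size of the part that bears flat_can_mid; the job needs the largest.

How it is judged:
By the outcome, as a careful person would: the job done as asked, in the order asked, and still so for the second after the job is handed in, with the robot touching nothing.
It also fails if it takes over 72 s, if anything falls off the work surface, if the arm or the gripper's body presses on something with over 40 N, if the wrist force passes 120 N, or if a joint passes its speed limit or range.

## Working session

There is one attempt and no reset: what is moved stays moved. The work goes in short steps, Python scripts to look and compute and a tool call to move; the robot and the scene stay as the last step left them, time stands still between calls to the robot, and variables do not carry over. Pictures are saved under pics/ and viewed, and the job is handed in when it is done.

Besides the shell and the picture viewer there is one more tool, called after "Request:" as a command line: name --pt "numbers of a row" for each row, then --argument value for the rest. send_rows: Moves the arm, as the interface text tells. Its arguments: {"type":"object","properties":{"steps":{"type":"array"}},"required":["steps"]}

```bash
mkdir -p pics; ls
cat > h.py <<'E'
import numpy as np, cv2
from plant import get_obs, cams, env
def P(pic):
    R,_=cv2.Rodrigues(np.array(pic["rvec"],float)); return np.array(pic["intrinsics"],float),R,np.array(pic["tvec"],float).reshape(3)
def proj(pic,p):
    K,R,t=P(pic); q=K@(R@np.asarray(p,float)+t); return q[:2]/q[2]
def ray(pic,uv,z):
    K,R,t=P(pic); d=R.T@np.linalg.inv(K)@np.array([uv[0],uv[1],1.]); c=-R.T@t; return c+d*(z-c[2])/d[2]
E
python3 - <<'E'
from h import *
o=get_obs()
print(o['t'],o['tool_pos'],o['tool_rot'],o['ft_force'],o['finger_gap'])
for n in ["side","top"]:
    p=cams.read_camera(n); cv2.imwrite(f"pics/{n}0.png",p['img'])
    K,R,t=P(p); print(n,-R.T@t, R[2])
    for q in ["chest","low_slot","low_lip","bay","scale","flat_can_mid","puck","fish_tin","can_stand","pet_bottle","glass_bottle","jar","magnet","top_cover"]:
        try:
            for r in cams.place_of(p,q)[:4]: print(n,q,np.round(r['point'],3),round(r['score'],2),np.round(proj(p,r['point'])))
        except Exception as e: print(q,e)
E
```

```text
pics
0.0 [ 0.16429184 -0.62808443  0.23010743] [[-6.99990299e-04  2.53121498e-01 -9.67434244e-01]
 [ 2.55060359e-03 -9.67430883e-01 -2.53122464e-01]
 [-9.99996502e-01 -2.64472453e-03  3.15796297e-05]] [-0.13930085 -0.32379302 -0.50760085] 0.08527511420532716
side [-0.32107266  1.04539034  0.97470243] [ 0.56115551 -0.63459812 -0.53140354]
side chest [ 0.567 -0.213 -0.   ] 0.93 [289. 192.]
side low_slot [ 0.55  -0.098  0.132] 0.85 [276. 177.]
side bay [ 0.553 -0.118  0.142] 0.7 [279. 172.]
side scale [0.603 0.198 0.002] 0.95 [212. 234.]
side flat_can_mid [0.584 0.188 0.124] 0.84 [216. 206.]
side flat_can_mid [0.371 0.234 0.001] 0.72 [254. 268.]
side flat_can_mid [0.642 0.472 0.002] 0.49 [143. 267.]
side flat_can_mid [0.645 0.31  0.122] 0.17 [178. 215.]
side puck [0.815 0.002 0.   ] 0.72 [210. 191.]
side puck [0.642 0.312 0.12 ] 0.64 [178. 217.]
side fish_tin [ 0.605 -0.307  0.142] 0.61 [297. 151.]
side can_stand [ 0.446  0.005 -0.   ] 0.91 [279. 228.]
side can_stand [0.814 0.003 0.001] 0.34 [210. 191.]
side pet_bottle [ 0.812  0.003 -0.003] 0.79 [210. 192.]
side jar [ 0.501 -0.5    0.0
[... 710 characters left out ...]
top flat_can_mid [ 0.37   0.231 -0.001] 0.62 [187. 254.]
top puck [ 0.541 -0.049  0.143] 0.65 [259. 206.]
top puck [0.647 0.313 0.118] 0.63 [160. 180.]
top fish_tin [ 0.604 -0.308  0.144] 0.93 [330. 187.]
top fish_tin [ 0.499 -0.501  0.002] 0.64 [372. 219.]
top can_stand [0.452 0.    0.003] 0.5 [246. 233.]
top pet_bottle [0.815 0.002 0.001] 0.83 [244. 144.]
top glass_bottle [ 0.512  0.49  -0.003] 0.83 [123. 219.]
top jar [ 0.501 -0.501  0.001] 0.65 [372. 218.]
top magnet [0.362 0.473 0.001] 0.49 [125. 257.]
top magnet [ 0.511  0.49  -0.001] 0.22 [123. 220.]
top_cover it knows: bay, can_stand, chest, fish_tin, flat_can_mid, glass_bottle, jar, low_lip, low_slot, magnet, pet_bottle, puck, scale
```

View pics/side0.png

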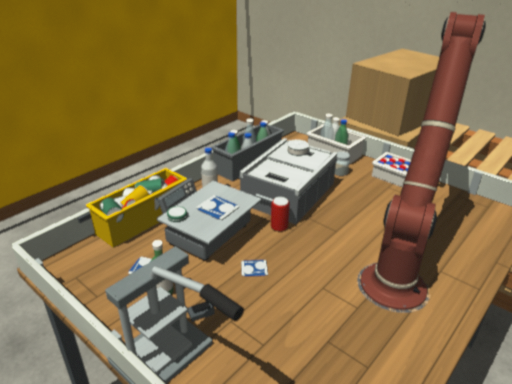

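View pics/top0.png

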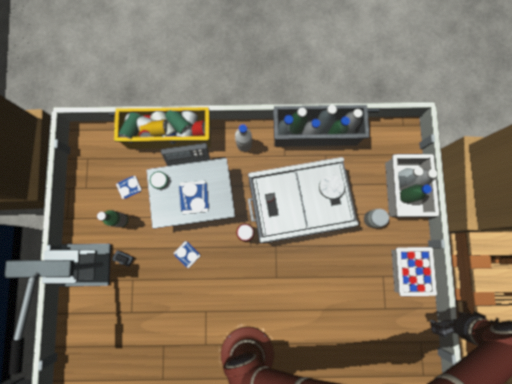

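Run:
```python
import cv2
a=cv2.imread('pics/top0.png')[130:270,100:400]
cv2.imwrite('pics/top0c.png',cv2.resize(a,(800,373),interpolation=cv2.INTER_CUBIC))
```

```text
(no output)
```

View pics/top0c.png

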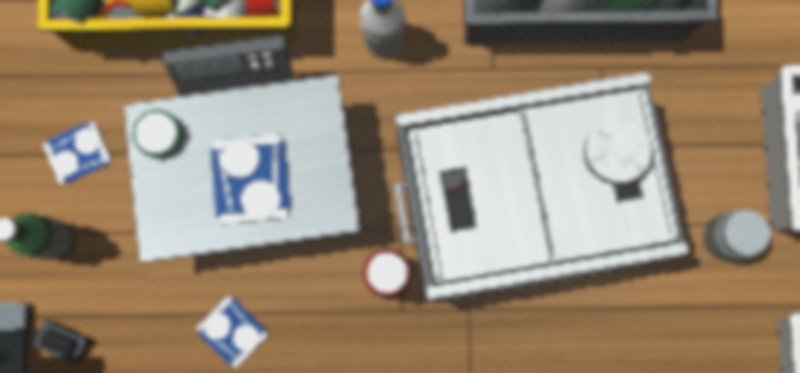

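The pictures show three flattened cans: (193,197) on the scale, (187,254) on the deck and (128,187) on the deck. Only the one on the scale fits, and it is clearly the largest. The chest spans about (250–357, 160–242) with its slot at (272,204). Next I'll measure the yaws in enlarged crops.

Run:
```python
import cv2
im=cv2.imread('pics/top0.png')
a=cv2.resize(im[150:250,240:365],None,fx=6,fy=6,interpolation=cv2.INTER_CUBIC);cv2.imwrite('pics/chest6.png',a)
a=cv2.resize(im[150:240,135:250],None,fx=6,fy=6,interpolation=cv2.INTER_CUBIC);cv2.imwrite('pics/scale6.png',a)
```

```text
(no output)
```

View pics/chest6.png

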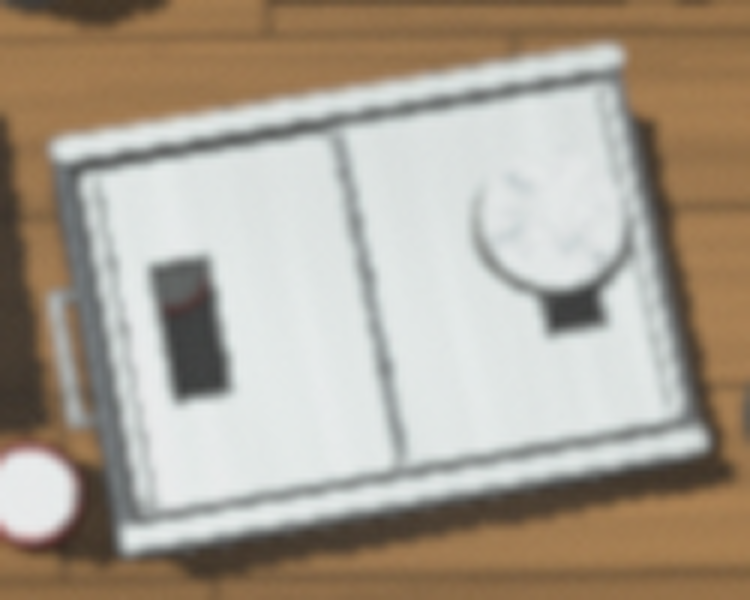

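View pics/scale6.png

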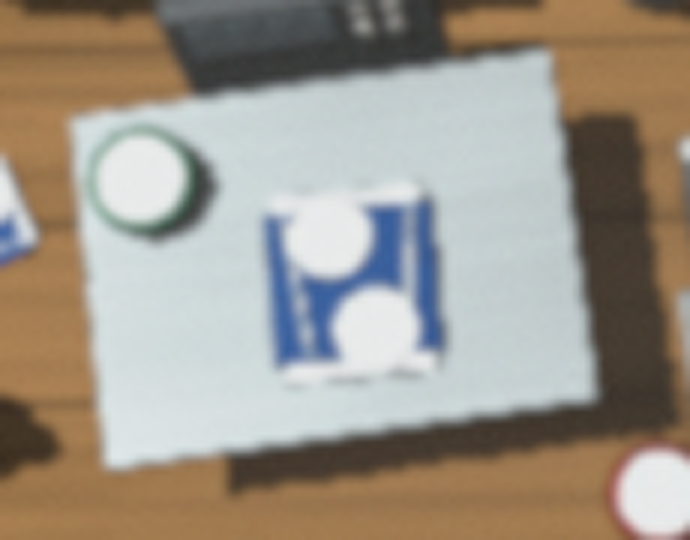

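```bash
cat >> h.py <<'E'
def fit_rect(W,L):  # W: world xy pts, L: local xy pts -> yaw deg, origin
    W=np.array(W);L=np.array(L);wm,lm=W.mean(0),L.mean(0)
    a=((W-wm)[:,1]*(L-lm)[:,0]-(W-wm)[:,0]*(L-lm)[:,1]).sum(); b=((W-wm)*(L-lm)).sum()
    th=np.arctan2(a,b); R=np.array([[np.cos(th),-np.sin(th)],[np.sin(th),np.cos(th)]])
    o=wm-R@lm; res=W-(L@R.T+o); return np.degrees(th),o,np.abs(res).max()
E
python3 - <<'E'
from h import *
p=cams.read_camera("top")
f=lambda c,o,z:[ray(p,((u)/6-.5+o[0]+.08,(v)/6-.5+o[1]+.08),z)[:2] for u,v in c]
hx,hy=.125,.175
print('chest',fit_rect(f([(52,148),(625,50),(710,445),(122,550)],(240,150),.15),[(hx,hy),(hx,-hy),(-hx,-hy),(-hx,hy)]))
s=f([(150,268),(208,258),(230,390),(172,400)],(240,150),.132)
print('slot',fit_rect(s,[(.04,.017),(.04,-.017),(-.04,-.017),(-.04,.017)]))
print('scale',fit_rect(f([(70,120),(550,52),(598,402),(106,468)],(135,150),.12),[(.11,.15),(.11,-.15),(-.11,-.15),(-.11,.15)]))
print('can',fit_rect(f([(267,198),(425,183),(440,365),(280,380)],(135,150),.128),[(.058,.052),(.058,-.052),(-.058,-.052),(-.058,.052)]))
print('edge upper cover',f([(337,135),(400,460)],(240,150),.142))
E
```

```text
chest (np.float64(9.035316729674506), array([ 0.563005  , -0.20689513]), np.float64(0.003867749743788562))
slot (np.float64(8.221953455651597), array([ 0.54683463, -0.09555336]), np.float64(0.001018353161766905))
scale (np.float64(7.2125535812252295), array([0.59626496, 0.20215979]), np.float64(0.0017076073941207914))
can (np.float64(4.764821332450984), array([0.5808283, 0.1873716]), np.float64(0.0035527197371574837))
edge upper cover [array([ 0.66270966, -0.186967  ]), array([ 0.46526048, -0.217752  ])]
```

```bash
cat >> h.py <<'E'
from scipy.linalg import logm, expm
from scipy.spatial.transform import Rotation as Ro
def T_(R,p):
    T=np.eye(4);T[:3,:3]=R;T[:3,3]=p;return T
def down(yaw): # tool x down, tool y at yaw deg in world
    y=np.array([np.cos(np.radians(yaw)),np.sin(np.radians(yaw)),0]);x=np.array([0,0,-1.]);return np.c_[x,y,np.cross(x,y)]
def plan(R,p,n,start=None):
    o=get_obs(); T0=T_(np.array(o['tool_rot']),np.array(o['tool_pos'])) if start is None else start
    U,_,Vt=np.linalg.svd(T0[:3,:3]);T0[:3,:3]=U@Vt
    D=np.linalg.inv(T0)@T_(R,p); s=expm(np.real(logm(D))/n)
    row=np.r_[s[:3,3],np.degrees(Ro.from_matrix(s[:3,:3]).as_rotvec())]
    print('row x',n,np.round(row[:3],4),np.round(row[3:],2)); return row
def st():
    o=get_obs(); print('t',round(o['t'],2),'p',np.round(o['tool_pos'],4),'q',np.round(o['qpos'],1),'f',np.round(o['ft_force'],1),'gap',round(o['finger_gap'],3)); print(np.round(np.array(o['tool_rot']),3).tolist())
C=np.array([.564,-.207]);CY=9.0
def chest(x,y,z):
    a=np.radians(CY);return np.array([C[0]+np.cos(a)*x-np.sin(a)*y,C[1]+np.sin(a)*x+np.cos(a)*y,z])
E
python3 - <<'E'
from h import *
st(); print(chest(0,.112,.2)); plan(down(9),[.5465,-.096,.21],20)
E
```

```text
t 1.45 p [ 0.1645 -0.6288  0.2313] q [73.8 35.2 -0.7 81.6  0.5 63.2 -2.3] f [-0.3 -0.  -0.3] gap 0.085
[[0.0, 0.253, -0.967], [0.0, -0.967, -0.253], [-1.0, -0.0, -0.0]]
[ 0.54647934 -0.09637891  0.2       ]
row x 20 [ 0.0011  0.0002 -0.0359] [-4.22 -0.    0.  ]
```

Request:
send_rows --pt "0.001 0.0002 -0.036 -4.2 0 0 -1" --pt "0.001 0.0002 -0.036 -4.2 0 0 -1" --pt "0.001 0.0002 -0.036 -4.2 0 0 -1" --pt "0.001 0.0002 -0.036 -4.2 0 0 -1" --pt "0.001 0.0002 -0.036 -4.2 0 0 -1" --pt "0.001 0.0002 -0.036 -4.2 0 0 -1" --pt "0.001 0.0002 -0.036 -4.2 0 0 -1" --pt "0.001 0.0002 -0.036 -4.2 0 0 -1" --pt "0.001 0.0002 -0.036 -4.2 0 0 -1" --pt "0.001 0.0002 -0.036 -4.2 0 0 -1"

```text
t: 2.28
tool_pos: [0.4604, -0.4348, 0.2213]
tool_rot: [[0.001, 0.837, -0.547], [-0.0, -0.547, -0.837], [-1.0, 0.001, 0.0]]
ft_force: [0.1, -0.4, -0.1]
finger_gap: -0.0
```

Run:
```python
from h import *
st(); plan(down(9),[.5465,-.096,.21],10)
```

```text
t 2.28 p [ 0.4604 -0.4348  0.2213] q [ 48.6  34.6 -12.4  85.2   8.   61.    1.4] f [ 0.1 -0.4 -0.1] gap -0.0
[[0.001, 0.837, -0.547], [-0.0, -0.547, -0.837], [-1.0, 0.001, 0.0]]
row x 10 [ 0.0011  0.0001 -0.0357] [-4.21  0.   -0.  ]
```

Request:
send_rows --pt "0.001 0.0001 -0.0357 -4.2 0 0 -1" --pt "0.001 0.0001 -0.0357 -4.2 0 0 -1" --pt "0.001 0.0001 -0.0357 -4.2 0 0 -1" --pt "0.001 0.0001 -0.0357 -4.2 0 0 -1" --pt "0.001 0.0001 -0.0357 -4.2 0 0 -1" --pt "0.001 0.0001 -0.0357 -4.2 0 0 -1" --pt "0.001 0.0001 -0.0357 -4.2 0 0 -1" --pt "0.001 0.0001 -0.0357 -4.2 0 0 -1" --pt "0.001 0.0001 -0.0357 -4.2 0 0 -1" --pt "0.001 0.0001 -0.0357 -4.2 0 0 -1" --pt "0 0 0 0 0 0 -1"

```text
t: 3.2
tool_pos: [0.5468, -0.0872, 0.212]
tool_rot: [[0.001, 0.986, 0.166], [0.007, 0.166, -0.986], [-1.0, 0.002, -0.007]]
ft_force: [0.3, 1.8, 0.3]
finger_gap: 0.0001
```

Run:
```python
from h import *
st()
for n in ["wrist","side","top"]:
    p=cams.read_camera(n); cv2.imwrite(f"pics/{n}1.png",p['img'])
    for q in ["low_slot","low_lip","bay"]:
        for r in cams.place_of(p,q)[:2]: print(n,q,np.round(r['point'],3),round(r['score'],2),np.round(proj(p,r['point'])))
```

```text
t 3.2 p [ 0.5468 -0.0872  0.212 ] q [ 23.6  29.7 -25.5  98.8  14.6  54.9   2.2] f [0.3 1.8 0.3] gap 0.0
[[0.001, 0.986, 0.166], [0.007, 0.166, -0.986], [-1.0, 0.002, -0.007]]
wrist low_slot [ 0.813  0.003 -0.002] 0.61 [476. 131.]
wrist low_lip [ 0.542 -0.054  0.142] 0.58 [256. 161.]
wrist bay [ 0.552 -0.115  0.141] 0.81 [255. 234.]
side low_slot [ 0.549 -0.096  0.129] 0.94 [276. 178.]
side low_lip [ 0.538 -0.053  0.141] 0.85 [271. 180.]
side bay [ 0.553 -0.121  0.142] 0.83 [279. 172.]
top low_slot [ 0.548 -0.092  0.131] 0.71 [270. 204.]
top low_lip [ 0.541 -0.054  0.144] 0.89 [260. 206.]
top bay [ 0.552 -0.113  0.141] 0.85 [276. 202.]
```

View pics/wrist1.png

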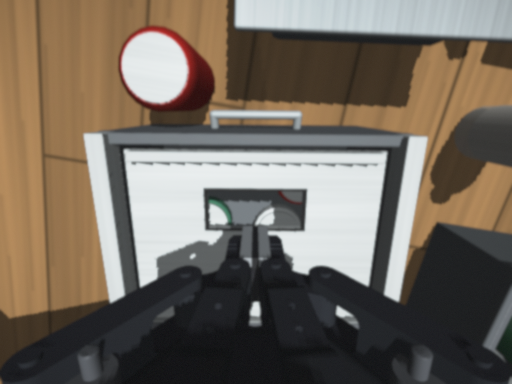

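The wrist view shows the slot at (204–306, 188–230), the lip line near row 160, and the closed fingertips at about (255,230). I'll turn these into positions.

Run:
```python
from h import *
p=cams.read_camera("wrist")
c=[ray(p,u,.132)[:2] for u in [(204,188.5),(306,188.5),(306,230.5),(204,230.5)]]
print(c)
# image: left = ? 
for u in [(84,133),(426,137)]: print('rail corner',ray(p,u,.15)[:2])
print('lip outer',[ray(p,u,.142)[:2] for u in [(127,150),(388,152)]])
print('slot', np.mean(c,0), 'edge angle',np.degrees(np.arctan2(*(c[1]-c[0])[::-1])))
st()
print('chest cam corner pred',[proj(p,chest(s*.125,.175,.15)) for s in (1,-1)])
```

```text
[array([ 0.50464846, -0.09630339]), array([ 0.58766106, -0.08374484]), array([ 0.59521797, -0.12069058]), array([ 0.5083617 , -0.13384073])]
rail corner [ 0.41837701 -0.06230201]
rail corner [ 0.66082933 -0.02850923]
lip outer [array([ 0.44558213, -0.07167196]), array([ 0.64090738, -0.04367264])]
slot [ 0.5489723  -0.10864489] edge angle 8.602746816570278
t 3.85 p [ 0.547  -0.0983  0.2113] q [ 24.1  29.8 -24.8  98.5  14.8  54.9   2.2] f [ 0.4 -0.1 -0.3] gap -0.0
[[-0.0, 0.989, 0.15], [0.0, 0.15, -0.989], [-1.0, -0.0, -0.0]]
chest cam corner pred [array([431.3291185 , 117.02791397]), array([ 76.23815838, 119.62919965])]
```

Run:
```python
from h import *
p=cams.read_camera("wrist"); cv2.imwrite("pics/wrist2.png",p['img'])
a=p['img'][100:250,60:450]; cv2.imwrite("pics/wrist2c.png",cv2.resize(a,None,fx=2,fy=2,interpolation=cv2.INTER_CUBIC))
st()
for q in ["low_slot","low_lip","bay"]:
        for r in cams.place_of(p,q)[:2]: print(q,np.round(r['point'],3),round(r['score'],2),np.round(proj(p,r['point'])))
```

```text
t 3.9 p [ 0.547  -0.0982  0.2113] q [ 24.1  29.8 -24.8  98.5  14.8  54.9   2.2] f [-1.1 -0.7 -0.4] gap 0.0
[[0.0, 0.989, 0.15], [0.0, 0.15, -0.989], [-1.0, 0.0, -0.0]]
low_slot [ 0.542 -0.052  0.142] 0.31 [257. 144.]
low_lip [ 0.545 -0.052  0.141] 0.77 [261. 144.]
bay [ 0.552 -0.117  0.138] 0.89 [257. 222.]
```

View pics/wrist2c.png

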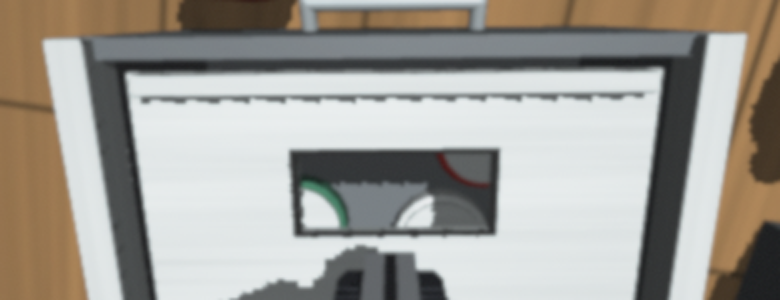

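Run:
```python
from h import *
p=cams.read_camera("wrist")
g=lambda u,v:(u/2+60-.25,v/2+100-.25)
f=lambda c,z:[ray(p,g(*u),z)[:2] for u in c]
c=f([(291,150),(499,150),(496,236),(294,236)],.132)
print('slot',fit_rect(c,[(-.04,.017),(.04,.017),(.04,-.017),(-.04,-.017)]))
c=f([(43,38),(746,34)],.15)
print('rail corners',c,np.hypot(*(c[1]-c[0])),np.degrees(np.arctan2(*(c[1]-c[0])[::-1])))
c=f([(125,70),(663,67)],.142)
print('lip outer',c)
```

```text
slot (np.float64(8.680865071063227), array([ 0.54910149, -0.0962695 ]), np.float64(0.0031689076796671545))
rail corners [array([ 0.41662561, -0.0521717 ]), array([ 0.66100087, -0.01361475])] 0.24739827301739453 8.966080061867453
lip outer [array([ 0.44181102, -0.06033278]), array([ 0.63934287, -0.02916462])]
```

Request:
send_rows --pt "0.01 0.001 -0.002 0 0 0 -1" --pt "0.02 0 0 0 0 0 -1" --pt "0.02 0 0 0 0 0 -1" --pt "0.02 0 0 0 0 0 -1" --pt "0.02 0 0 0 0 0 -1" --pt "0.013 0 0 0 0 0 -1" --pt "0 0 0 0 0 0 -1" --pt "0 0 0 0 0 0 -1"

```text
t: 4.77
tool_pos: [0.5472, -0.0955, 0.1075]
tool_rot: [[-0.002, 0.989, 0.151], [0.001, 0.151, -0.989], [-1.0, -0.002, -0.001]]
ft_force: [1.0, 0.2, 1.1]
finger_gap: 0.0001
```

Request:
send_rows --pt "0 0 0.004 0 0 0 -1" --pt "0 0 0.008 0 0 0 -1" --pt "0 0 0.01 0 0 0 -1" --pt "0 0 0.01 0 0 0 -1" --pt "0 0 0.01 0 0 0 -1" --pt "0 0 0.01 0 0 0 -1" --pt "0 0 0.01 0 0 0 -1" --pt "0 0 0.01 0 0 0 -1" --pt "0 0 0.007 0 0 0 -1" --pt "0 0 0.004 0 0 0 -1" --pt "0 0 0 0 0 0 -1" --pt "0 0 0 0 0 0 -1"

```text
t: 5.77
tool_pos: [0.559, -0.1792, 0.1078]
tool_rot: [[-0.002, 0.989, 0.149], [-0.001, 0.149, -0.989], [-1.0, -0.003, 0.001]]
ft_force: [0.6, 0.9, 0.4]
finger_gap: 0.0002
```

Run:
```python
from h import *
st()
for n in ["wrist"]:
    p=cams.read_camera(n); cv2.imwrite(f"pics/{n}3.png",p['img'])
    for q in ["low_lip"]:
        for r in cams.place_of(p,q)[:2]: print(n,q,np.round(r['point'],3),round(r['score'],2),np.round(proj(p,r['point'])))
```

```text
t 5.77 p [ 0.559  -0.1792  0.1078] q [ 29.1  39.5 -21.9  99.6  19.8  44.9   6.1] f [0.6 0.9 0.4] gap 0.0
[[-0.002, 0.989, 0.149], [-0.001, 0.149, -0.989], [-1.0, -0.003, 0.001]]
wrist low_lip [ 0.553 -0.129  0.142] 0.57 [259. 166.]
```

View pics/wrist3.png

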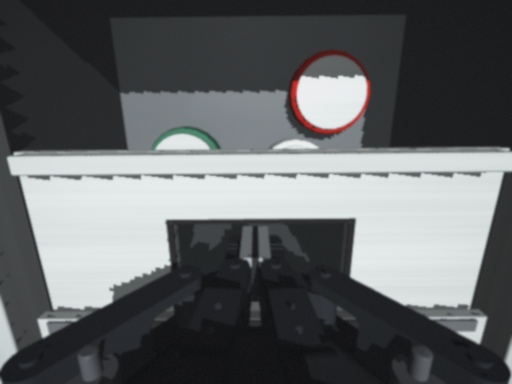

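Request:
send_rows --pt "-0.02 0 -0.003 0 0 0 -1" --pt "-0.025 0 -0.003 0 0 0 -1" --pt "-0.015 0 -0.016 0 0 0 -1" --pt "0 0 -0.03 0 0 0 -1" --pt "0 0 -0.03 0 0 0 -1" --pt "0.0 0 -0.005 0 0 0 -1" --pt "0.0 0 0 0 0 0 -1" --pt "0.02 0 0 0 0 0 -1" --pt "0.02 0 0 0 0 0 -1" --pt "0.01 0 0 0 0 0 -1" --pt "0 0 0 0 0 0 -1" --pt "0 0 0 0 0 0 -1"

```text
t: 6.87
tool_pos: [0.5468, -0.0929, 0.1179]
tool_rot: [[-0.001, 0.989, 0.149], [-0.0, 0.149, -0.989], [-1.0, -0.001, 0.0]]
ft_force: [0.2, 0.5, -0.6]
finger_gap: -0.0001
```

Run:
```python
from h import *
st()
for n in ["wrist"]:
    p=cams.read_camera(n); cv2.imwrite(f"pics/{n}4.png",p['img'])
```

```text
t 6.87 p [ 0.5468 -0.0929  0.1179] q [ 21.6  36.4 -22.2 104.4  19.3  43.   -2.4] f [ 0.2  0.5 -0.6] gap -0.0
[[-0.001, 0.989, 0.149], [-0.0, 0.149, -0.989], [-1.0, -0.001, 0.0]]
```

View pics/wrist4.png

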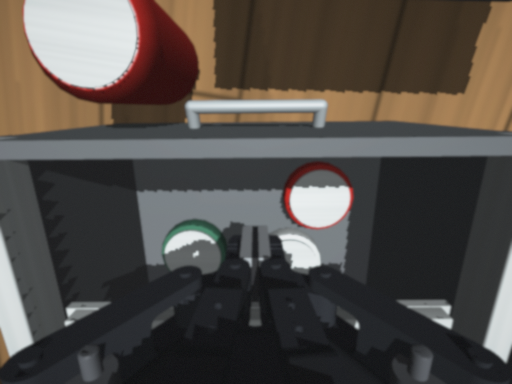

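Request:
send_rows --pt "0 0 0.008 0 0 0 -1" --pt "0 0 0.01 0 0 0 -1" --pt "0 0 0.01 0 0 0 -1" --pt "0 0 0.01 0 0 0 -1" --pt "0 0 0.01 0 0 0 -1" --pt "0 0 0.01 0 0 0 -1" --pt "0 0 0.01 0 0 0 -1" --pt "0 0 0.008 0 0 0 -1" --pt "0 0 0.004 0 0 0 -1" --pt "0 0 0 0 0 0 -1" --pt "0 0 0 0 0 0 -1"

```text
t: 7.83
tool_pos: [0.5581, -0.1723, 0.1177]
tool_rot: [[-0.002, 0.989, 0.149], [-0.001, 0.149, -0.989], [-1.0, -0.002, 0.001]]
ft_force: [0.2, -0.1, -0.3]
finger_gap: 0.0
```

Request:
send_rows --pt "0 0 0.002 0 0 0 -1" --pt "0 0 0.002 0 0 0 -1" --pt "0 0 0.0015 0 0 0 -1"

```text
t: 8.08
tool_pos: [0.5591, -0.1756, 0.118]
tool_rot: [[-0.002, 0.988, 0.151], [0.001, 0.151, -0.988], [-1.0, -0.002, -0.001]]
ft_force: [-0.8, 1.0, -0.1]
finger_gap: 0.0001
```

Request:
send_rows --pt "0 0 0.0015 0 0 0 -1"

```text
t: 8.17
tool_pos: [0.5593, -0.177, 0.118]
tool_rot: [[-0.002, 0.988, 0.151], [0.001, 0.151, -0.988], [-1.0, -0.002, -0.001]]
ft_force: [-0.1, 2.0, -0.3]
finger_gap: 0.0002
```

Request:
send_rows --pt "0 0 0.0015 0 0 0 -1"

```text
t: 8.25
tool_pos: [0.5596, -0.1788, 0.118]
tool_rot: [[-0.002, 0.988, 0.151], [0.001, 0.151, -0.988], [-1.0, -0.002, -0.001]]
ft_force: [-1.1, 2.6, -1.3]
finger_gap: -0.0
```

Request:
send_rows --pt "0 0 0.0015 0 0 0 -1"

```text
t: 8.33
tool_pos: [0.5599, -0.1805, 0.118]
tool_rot: [[-0.002, 0.989, 0.151], [0.001, 0.151, -0.989], [-1.0, -0.002, -0.001]]
ft_force: [-2.3, 3.3, -0.1]
finger_gap: -0.0002
```

Request:
send_rows --pt "0 0 0.0015 0 0 0 -1"

```text
t: 8.42
tool_pos: [0.5599, -0.1804, 0.118]
tool_rot: [[-0.003, 0.988, 0.151], [0.003, 0.151, -0.988], [-1.0, -0.002, -0.003]]
ft_force: [-3.2, 6.7, 0.3]
finger_gap: -0.0002
```

Request:
send_rows --pt "0 0 0.0015 0 0 0 -1"

```text
t: 8.5
tool_pos: [0.5599, -0.1805, 0.118]
tool_rot: [[-0.003, 0.988, 0.152], [0.005, 0.152, -0.988], [-1.0, -0.003, -0.005]]
ft_force: [-3.8, 7.8, 1.5]
finger_gap: 0.0003
```

Run:
```python
from h import *
st()
for n in ["top"]:
    p=cams.read_camera(n); cv2.imwrite(f"pics/{n}5.png",cv2.resize(p['img'][150:250,240:365],None,fx=6,fy=6,interpolation=cv2.INTER_CUBIC))
```

```text
t 8.5 p [ 0.5599 -0.1805  0.118 ] q [ 29.9  39.  -22.9  98.7  19.4  46.5   6.8] f [-3.8  7.8  1.5] gap 0.0
[[-0.003, 0.988, 0.152], [0.005, 0.152, -0.988], [-1.0, -0.003, -0.005]]
```

View pics/top5.png

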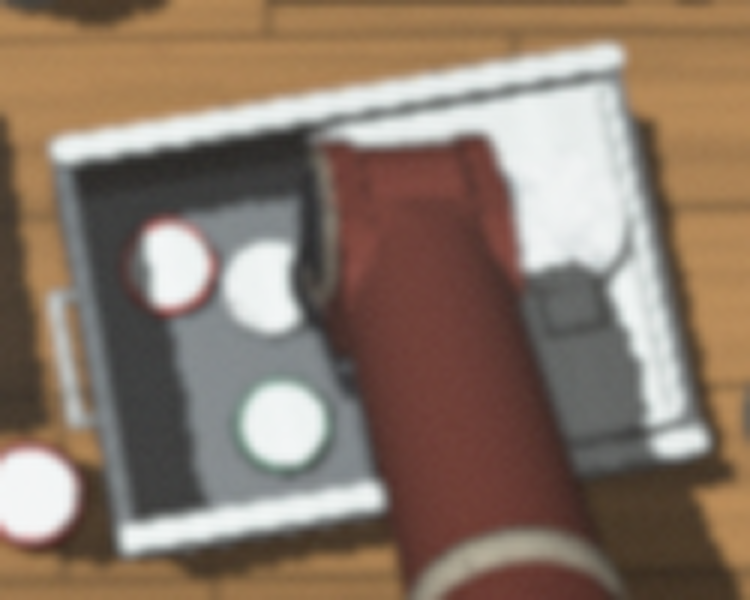

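The bay is open: the cover stopped hard, with the force rising to about 8 N and the finger face at chest y ≈ 16 mm. I'll back off, lift, and fit the arm's kinematics from the logged states, because the pinch needs a near-horizontal tool.

Request:
send_rows --pt "0 0 -0.01 0 0 0 -1" --pt "0 0 -0.02 0 0 0 -1" --pt "-0.02 0 -0.02 0 0 0 -1" --pt "-0.03 0 -0.01 0 0 0 -1" --pt "-0.035 0 0 0 0 0 -1" --pt "-0.035 0 0 0 0 0 -1" --pt "-0.02 0 0 0 0 0 -1" --pt "0 0 0 0 0 0 -1"

```text
t: 9.22
tool_pos: [0.556, -0.1253, 0.2645]
tool_rot: [[0.014, 0.989, 0.15], [-0.004, 0.15, -0.989], [-1.0, 0.013, 0.006]]
ft_force: [0.7, 1.1, -0.1]
finger_gap: -0.0002
```

```bash
cat > kin.py <<'E'
import numpy as np
from scipy.spatial.transform import Rotation as Ro
from scipy.optimize import least_squares
# generic 7R alternating chain: z,y,z,y,z,y,z with signs s, link params
def fk(q,par,s):
    d1,a1,L1,a2,L2,a3,L3,b=par[:8]; off=par[8:15]
    R=np.eye(3);p=np.array([0,0,d1])
    def rot(ax,i):
        nonlocal R; R=R@Ro.from_euler(ax,s[i]*(q[i]+off[i]),degrees=True).as_matrix()
    def tr(v):
        nonlocal p; p=p+R@np.array(v)
    rot('z',0);tr([a1,0,0]);rot('y',1);tr([0,0,L1]);rot('z',2);tr([a2,0,0]);rot('y',3);tr([b,0,L2]);rot('z',4);rot('y',5);tr([a3,0,L3]);rot('z',6)
    # tool: x along approach (local z), y = jaw
    M=np.c_[R[:,2],R[:,1],-R[:,0]]
    return M,p
E
cat > data.py <<'E'
D=[([73.8,35.2,-0.7,81.6,0.5,63.2,-2.3],[0.1645,-0.6288,0.2313],[[0.0,0.253,-0.967],[0.0,-0.967,-0.253],[-1.0,0,0]]),
([48.6,34.6,-12.4,85.2,8.,61.,1.4],[0.4604,-0.4348,0.2213],[[0.001,0.837,-0.547],[0,-0.547,-0.837],[-1,0.001,0]]),
([24.1,29.8,-24.8,98.5,14.8,54.9,2.2],[.547,-.0982,.2113],[[0,0.989,0.15],[0,0.15,-0.989],[-1,0,0]]),
([29.1,39.5,-21.9,99.6,19.8,44.9,6.1],[.559,-.1792,.1078],[[-0.002,0.989,0.149],[-0.001,0.149,-0.989],[-1,-0.003,0.001]]),
([21.6,36.4,-22.2,104.4,19.3,43.,-2.4],[.5468,-.0929,.1179],[[-0.001,0.989,0.149],[0,0.149,-0.989],[-1,-0.001,0]]),
([29.9,39.,-22.9,98.7,19.4,46.5,6.8],[.5599,-.1805,.118],[[-0.003,0.988,0.152],[0.005,0.152,-0.988],[-1,-0.003,-0.005]])]
E
python3 - <<'E'
from h import *; st()
o=get_obs()
from data import D; from kin import *
import itertools
D.append((list(o['qpos']),list(o['tool_pos']),np.array(o['tool_rot']).tolist()))
open('data.py','a').write('\nD.append(%r)\n'%((list(map(float,o['qpos'])),list(map(float,o['tool_pos'])),np.array(o['tool_rot']).tolist()),))
best=[]
for s in itertools.product([1,-1],repeat=4):
    # signs for z-joints 0,2,4,6 ; y joints +
    S=[s[0],1,s[1],1,s[2],1,s[3]]
    for o7 in (0,90,180,-90):
      for o1 in (0,180):
        def res(x):
            par=np.r_[x[:8],o1,0,0,0,0,0,o7+x[8]]
            par[5]=x[5]
            r=[]
            for q,p,R in D:
                M,pp=fk(q,par,S); r+=list((pp-p)*5)+list(((M-np.array(R))).ravel()*1)
            return np.array(r)
        f=least_squares(res,[.3,0,.4,0,.4,0,.3,0,0],max_nfev=60)
        best.append((f.cost,S,o1,o7,f.x))
best.sort(key=lambda b:b[0])
for b in best[:3]: print(b[0],b[1:4],np.round(b[4],4))
E
```

```text
t 9.22 p [ 0.556  -0.1253  0.2645] q [ 27.5  27.7 -26.4  92.6  13.7  62.    6. ] f [ 0.7  1.1 -0.1] gap -0.0
[[0.014, 0.989, 0.15], [-0.004, 0.15, -0.989], [-1.0, 0.013, 0.006]]
0.007313884615507207 ([-1, 1, -1, 1, -1, 1, -1], 0, -90) [ 0.5521  0.0311  0.5696 -0.0311  0.3796  0.024   0.6322  0.     -0.018 ]
0.007313884615507268 ([-1, 1, -1, 1, -1, 1, -1], 0, 180) [ 5.5210e-01  3.1100e-02  5.6960e-01 -3.1100e-02  3.7960e-01  2.4000e-02
  6.3220e-01  0.0000e+00  8.9982e+01]
0.007313884615507321 ([-1, 1, -1, 1, -1, 1, -1], 0, 0) [ 5.5210e-01  3.1100e-02  5.6960e-01 -3.1100e-02  3.7960e-01  2.4000e-02
  6.3220e-01  0.0000e+00 -9.0018e+01]
```

Run:
```python
from data import D; from kin import *
import itertools
out=[]
for s in itertools.product([1,-1],repeat=6):
    S=list(s[:6])+[0]
    for s7 in (1,-1):
        S[6]=s7
        # rotation: R(q)*const ; fit const and base const by Kabsch: find A (base yaw) and B (tool rot)
        def res(x):
            A=Ro.from_rotvec(x[:3]);B=Ro.from_rotvec(x[3:6]);r=[]
            for q,p,R in D:
                M=A
                for i,a in enumerate('zyzyzyz'): M=M*Ro.from_euler(a,S[i]*q[i],degrees=True)
                r.append(((M*B).as_matrix()-np.array(R)).ravel())
            return np.concatenate(r)
        for x0 in ([0]*6,[0,0,0,0,1.5,0],[3,0,0,0,-1.5,0]):
            f=least_squares(res,x0,max_nfev=40); out.append((f.cost,list(S),np.degrees(f.x).round(1)))
out.sort(key=lambda b:b[0])
for o in out[:10]: print(o)
```

```text
(np.float64(7.692218333200152e-06), [-1, -1, -1, -1, -1, -1, -1], array([   0. ,    0. , -180.5,  -69.6,  -69.1,  -69.6]))
(np.float64(7.692218333202748e-06), [1, 1, 1, 1, 1, 1, 1], array([   0.8,  180. ,    0. , -138.3, -139.5,  138.3]))
(np.float64(7.692218333205788e-06), [-1, -1, -1, -1, -1, -1, -1], array([   0. ,    0. , -180.5,  -69.6,  -69.1,  -69.6]))
(np.float64(7.692218333206176e-06), [-1, 1, -1, 1, -1, 1, -1], array([  0. ,  -0. ,  -0.5,  68.9, -69.5,  68.9]))
(np.float64(7.69221833320734e-06), [-1, 1, -1, 1, -1, 1, -1], array([  0. ,  -0. ,  -0.5,  68.9, -69.5,  68.9]))
(np.float64(7.692218333215482e-06), [1, -1, 1, -1, 1, -1, 1], array([-180. ,    0.8,   -0. ,  -69.6,   69.1,   69.6]))
(np.float64(7.692218333219322e-06), [1, 1, 1, 1, 1, 1, 1], array([  -0.8, -180. ,   -0. ,   68.9,   69.5,  -68.9]))
(np.float64(7.692218333276885e-06), [1, -1, 1, -1, 1, -1, 1], array([-180. ,    0.8,   -0. ,  -69.6,   69.1,   69.6]))
(np.float64(7.692218333332893e-06), [1, -1, 1, -1, 1, -1, 1], array([-180. ,    0.8,   -0. ,  -69.6,   69.1,   69.6]))
(np.float64(7.692218333354434e-06), [-1, 1, -1, 1, -1, 1, -1], array([  0. ,  -0. ,  -0.5,  68.9, -69.5,  68.9]))
```

```bash
cat > kin.py <<'E'
import numpy as np
from scipy.spatial.transform import Rotation as Ro
from scipy.optimize import least_squares
from data import D
S=[-1,1,-1,1,-1,1,-1]
def rots(q,A,B):
    Rs=[];M=A
    for i,a in enumerate('zyzyzyz'):
        M=M*Ro.from_euler(a,S[i]*q[i],degrees=True);Rs.append(M)
    return Rs,M*B
def fitrot():
    def res(x):
        r=[]
        for q,p,R in D:
            _,M=rots(q,Ro.from_rotvec([0,0,x[0]]),Ro.from_rotvec(x[1:4])); r.append((M.as_matrix()-np.array(R)).ravel())
        return np.concatenate(r)
    f=least_squares(res,np.radians([-.5,68.9,-69.5,68.9])); return f.x,f.cost
x,c=fitrot(); A=Ro.from_rotvec([0,0,x[0]]);B=Ro.from_rotvec(x[1:4])
# params: z0; after j2: (x,z); after j4: (x,z); after j6:(x,z)
def cols(q):
    Rs,M=rots(q,A,B); c=[np.array([0,0,1.])]
    for i in (0,): c.append(Rs[i].as_matrix()[:,0])
    for i in (1,3,5):
        m=Rs[i].as_matrix(); c+= [m[:,0],m[:,2]]
    return np.array(c).T,M.as_matrix()
prior=np.array([.3,0,0,.4,0,.4,0,.3]); lam=np.array([.02,.1,.1,.02,.1,.02,.1,.02])*.05
H=np.vstack([cols(q)[0] for q,_,_ in D]+[np.diag(lam)]); y=np.concatenate([np.array(p) for _,p,_ in D]+[lam*prior])
par=np.linalg.lstsq(H,y,rcond=None)[0]
resid=H[:-8]@par-y[:-8]
def fk(q):
    c,M=cols(q); return c@par,M
if __name__=='__main__':
    print('rot',np.degrees(x),c); print('par',par.round(4)); print('res mm',(resid*1000).round(1).reshape(-1,3).tolist())
E
python3 kin.py
```

```text
rot [ -0.54238009  68.87986191 -69.5140521   68.90627499] 7.782817959642241e-06
par [ 0.2971  0.0335 -0.006   0.5533  0.0021  0.3794  0.0367  0.3491]
res mm [[14.2, 5.3, -0.7], [5.5, 6.8, 0.1], [0.2, -0.4, 0.1], [-0.4, -1.5, 0.0], [-0.0, -1.8, -0.2], [0.3, -1.0, 0.4], [0.8, 0.1, 0.2]]
```

```bash
python3 - <<'E'
s=open('kin.py').read()
s=s.replace("c+= [m[:,0],m[:,2]]","c+= [m[:,0],m[:,2],m[:,1]]").replace("prior=np.array([.3,0,0,.4,0,.4,0,.3]); lam=np.array([.02,.1,.1,.02,.1,.02,.1,.02])*.05","prior=np.array([.3,0,0,.4,0,0,.4,0,0,.3,0]); lam=np.array([.02,.1,.1,.02,.1,.1,.02,.1,.1,.02,.1])*.03").replace("[:-8]","[:-11]")
open('kin.py','w').write(s)
E
python3 kin.py
```

```text
rot [ -0.54238009  68.87986191 -69.5140521   68.90627499] 7.782817959642241e-06
par [ 2.662e-01  1.400e-03 -1.800e-03  5.516e-01 -1.030e-02 -2.000e-04
  3.720e-01 -8.400e-03  2.000e-04  3.191e-01  3.000e-03]
res mm [[-0.2, -0.1, -0.0], [0.1, 0.3, 0.0], [0.2, -0.1, 0.1], [-0.4, -0.2, -0.1], [0.1, -0.1, 0.1], [0.2, 0.1, 0.1], [-0.1, 0.3, -0.1]]
```

```bash
cat >> kin.py <<'E'
LO=np.array([-178.69,-17.37,-77.05,15.02,-78.02,.78,-162.83]);HI=np.array([178.69,117.87,75.6,138.74,258.01,113.62,162.83])
def ik(p,R,seeds=40,q0=None,rng=np.random.default_rng(0),posw=5.):
    best=[]
    for k in range(seeds):
        s=rng.uniform(LO+2,HI-2) if (q0 is None or k>0) else np.array(q0,float)
        f=least_squares(lambda q:np.r_[(fk(q)[0]-p)*posw,(fk(q)[1]-R).ravel()],np.clip(s,LO+1.1,HI-1.1),bounds=(LO+1,HI-1),max_nfev=60,x_scale=30)
        if f.cost<1e-6: best.append(f.x)
    return best
def hor(az,pitch,s):  # tool x at azimuth az, pitched down by pitch; tool y up (s=1) or down(-1)
    a,b=np.radians(az),np.radians(pitch)
    x=np.array([np.cos(a)*np.cos(b),np.sin(a)*np.cos(b),-np.sin(b)])
    y=s*np.array([np.cos(a)*np.sin(b),np.sin(a)*np.sin(b),np.cos(b)])
    return np.c_[x,y,np.cross(x,y)]
E
cat > t1.py <<'E'
from kin import *
a=np.radians(7.2);sc=lambda x,y,z:np.array([.597+np.cos(a)*x-np.sin(a)*y,.202+np.sin(a)*x+np.cos(a)*y,z])
for lab,p,azs in [('front',sc(-.125,-.015,.124),(-50,-30,-10,7,25,45)),('left',sc(-.02,.165,.124),(-83,-60,-110)),('right',sc(-.02,-.165,.124),(97,70,120))]:
    for az in azs:
        for pitch in (0,20,40):
            for s in (1,-1):
                b=ik(p,hor(az,pitch,s),10)
                if b: print(lab,az,pitch,s,len(b),[x.round(0).astype(int).tolist() for x in b[:2]])
E
time python3 t1.py
```

```text
front -50 0 1 5 [[-87, 77, 43, 116, 52, 52, -162], [-87, 77, 44, 116, 51, 51, -161]]
front -50 0 -1 6 [[-56, 66, -6, 115, 72, 95, -3], [-86, 76, 42, 116, 53, 53, 17]]
front -50 20 1 6 [[-76, 57, 29, 120, 60, 50, -162], [-78, 58, 32, 120, 59, 48, -160]]
front -50 20 -1 4 [[-46, 54, -18, 119, 74, 86, 4], [-34, 59, -37, 118, 78, 102, 0]]
front -50 40 1 3 [[-50, 41, -1, 120, 66, 56, -159], [-42, 42, -13, 120, 69, 64, -162]]
front -50 40 -1 6 [[-79, 50, 44, 121, 39, 29, 49], [-12, 62, -68, 119, 80, 108, 8]]
front -30 0 1 3 [[-64, 68, 2, 131, 88, 88, 160], [-105, 105, 73, 132, 92, 2, 155]]
front -30 0 -1 5 [[-65, 68, 3, 132, 88, 86, -20], [-49, 70, -19, 131, 89, 108, -20]]
front -30 20 1 2 [[-87, 64, 45, 136, 102, 32, 162], [-99, 85, 73, 137, 202, 10, 62]]
front -30 20 -1 5 [[-38, 57, -33, 134, 92, 97, -6], [-47, 54, -19, 135, 93, 85, -7]]
front -30 40 1 6 [[-86, 55, 58, 134, 131, 6, 151], [-85, 53, 56, 134, 120, 8, 162]]
front -30 40 -1 8 [[-50, 39, -2, 133, 92, 50, 10], [-61, 40, 13, 134, 93, 41, 9]]
left -83 0 1 3 [[-67, 89, 49, 42, 22, 113, -118], [-68, 90, 55, 43, 17, 112, -115]]
left
[... 1567 characters left out ...]
 [[51, 64, -45, 109, -55, 38, 144], [60, 76, -67, 109, -13, 25, 107]]
right 70 40 1 5 [[53, 60, -61, 109, -1, 24, 85], [48, 55, -51, 109, -25, 26, 107]]
right 70 40 -1 4 [[43, 51, -40, 109, -42, 31, -57], [48, 55, -51, 109, -23, 26, -74]]
right 120 0 -1 4 [[30, 81, -36, 59, -30, 106, -51], [35, 86, -54, 59, -18, 102, -62]]
right 120 20 1 5 [[36, 78, -57, 65, -4, 92, 115], [36, 78, -58, 65, -4, 92, 115]]
right 120 20 -1 7 [[17, 67, -4, 66, -41, 103, -34], [15, 67, -1, 66, -43, 105, -33]]
right 120 40 1 3 [[25, 59, -27, 74, -17, 81, 131], [29, 62, -38, 74, -8, 80, 123]]
right 120 40 -1 4 [[22, 58, -20, 74, -22, 83, -45], [36, 69, -59, 74, 8, 80, -71]]
real	1m50.010s
user	1m49.460s
sys	0m0.195s
```

```bash
cat >> kin.py <<'E'
def jac(q):
    p0,M0=fk(q);J=np.zeros((6,7));h=.05
    for i in range(7):
        q2=np.array(q,float);q2[i]+=h;p,M=fk(q2)
        J[:3,i]=(p-p0)/np.radians(h);J[3:,i]=Ro.from_matrix(M@M0.T).as_rotvec()/np.radians(h)
    return J,p0,M0
def track(q,p,R,n=30,verbose=False):
    """DLS min-norm follow from q to pose (p,R) straight interpolation; returns q"""
    q=np.array(q,float);p0,M0=fk(q);D=Ro.from_matrix(M0.T@R).as_rotvec()
    for k in range(1,n+1):
        pt=p0+(p-p0)*k/n;Rt=M0@Ro.from_rotvec(D*k/n).as_matrix()
        for _ in range(3):
            J,pc,Mc=jac(q);e=np.r_[pt-pc,Ro.from_matrix(Rt@Mc.T).as_rotvec()]
            q=np.clip(q+np.degrees(J.T@np.linalg.solve(J@J.T+1e-4*np.eye(6),e)),LO,HI)
    J,pc,Mc=jac(q)
    return q,np.linalg.norm(p-pc),np.degrees(np.linalg.norm(Ro.from_matrix(R@Mc.T).as_rotvec()))
def down(yaw):
    y=np.array([np.cos(np.radians(yaw)),np.sin(np.radians(yaw)),0]);x=np.array([0,0,-1.]);return np.c_[x,y,np.cross(x,y)]
def pts(q):
    """joint centre positions: shoulder, elbow, wrist, tcp"""
    Rs,M=rots(q,A,B);z=np.array([0,0,par[0]]);sh=z+Rs[0].as_matrix()[:,0]*par[1]
    m=Rs[1].as_matrix();el=sh+m@np.array([par[2],par[4],par[3]]);m=Rs[3].as_matrix();wr=el+m@np.array([par[5],par[7],par[6]]);return sh,el,wr,fk(q)[0]
E
cat > t2.py <<'E'
from kin import *
q=np.array(D[-1][0])
a=np.radians(7.2);sc=lambda x,y,z:np.array([.597+np.cos(a)*x-np.sin(a)*y,.202+np.sin(a)*x+np.cos(a)*y,z])
sh=lambda n,r:print(n,r[0].round(0).astype(int).tolist(),round(r[1]*1000,1),round(r[2],1),pts(r[0])[1].round(2),pts(r[0])[2].round(2))
r=track(q,sc(.064,-.0125,.2),down(97.2));sh('above',r)
r=track(r[0],sc(.064,-.0125,.122),down(97.2),8);sh('down',r)
r=track(r[0],sc(-.02,-.0125,.122),down(97.2),8);sh('pushed',r)
r=track(r[0],sc(-.02,-.0125,.2),down(97.2),8);sh('up',r)
q0=r[0]
for az in (-30,-40,-50):
    g=sc(-.125,.01,.124); pre=g-.1*hor(az,0,-1)[:,0]
    for mid in [None,np.array([.45,.25,.3])]:
        r=(q0,0,0)
        if mid is not None:
            r=track(r[0],mid,down(az+180),15);sh('mid',r)
            r=track(r[0],mid,hor(az,0,-1),20);sh('mid tilt',r)
        r=track(r[0],pre,hor(az,0,-1));sh(f'pre {az}',r)
        r=track(r[0],g,hor(az,0,-1),10);sh(f'grasp {az}',r)
        r=track(r[0],g+[0,0,.12],hor(az,0,-1),10);sh(f'lift {az}',r)
        for z in (.22,.3):
            b=np.array([.551,-.116,z])-.038*hor(az,0,-1)[:,0]
            rr=track(r[0],b,hor(az,0,-1),20);sh(f'bay {z} {az}',rr)
E
python3 t2.py
```

```text
above [3, 47, -45, 75, 33, 71, 54] 0.0 0.0 [ 0.4  -0.04  0.64] [0.66 0.2  0.52]
down [3, 51, -43, 80, 37, 63, 51] 0.0 0.0 [ 0.43 -0.04  0.61] [0.66 0.2  0.44]
pushed [5, 45, -44, 95, 37, 55, 45] 0.0 0.0 [ 0.39 -0.05  0.66] [0.58 0.19 0.44]
up [7, 40, -47, 90, 32, 64, 49] 0.0 0.0 [ 0.35 -0.06  0.69] [0.58 0.19 0.52]
pre -30 [-66, 68, -17, 126, 74, 102, -17] 0.0 0.0 [0.22 0.46 0.47] [0.11 0.41 0.12]
grasp -30 [-56, 68, -11, 128, 87, 100, -16] 0.0 0.0 [0.3  0.42 0.48] [0.2  0.36 0.12]
lift -30 [-56, 51, -13, 132, 86, 100, -4] 0.0 0.0 [0.26 0.35 0.61] [0.2  0.36 0.24]
bay 0.22 -30 [-22, 64, 4, 139, 124, 113, -36] 98.5 19.0 [0.46 0.17 0.51] [0.34 0.1  0.17]
bay 0.3 -30 [-20, 45, 0, 139, 129, 104, -18] 118.9 19.5 [0.37 0.12 0.66] [0.35 0.1  0.29]
mid [10, 33, -68, 96, 31, 73, 86] 0.0 0.0 [ 0.29 -0.07  0.73] [0.45 0.25 0.62]
mid tilt [-50, 47, -31, 126, 83, 114, 7] 0.3 0.1 [0.27 0.3  0.64] [0.18 0.41 0.3 ]
pre -30 [-59, 71, -27, 126, 75, 112, -20] 0.0 0.0 [0.28 0.44 0.45] [0.11 0.41 0.12]
grasp -30 [-49, 70, -22, 128, 88, 111, -17] 0.0 0.0 [0.35 0.38 0.46] [0.2  0.36 0.12]
lift -30 [-47, 54
[... 1586 characters left out ...]
2  0.58] [0.33 0.16 0.22]
bay 0.3 -50 [-26, 43, -5, 139, 100, 94, -2] 4.0 0.7 [0.34 0.15 0.67] [0.33 0.16 0.3 ]
mid [8, 30, -63, 96, 28, 71, 69] 0.0 0.0 [ 0.27 -0.05  0.74] [0.45 0.25 0.62]
mid tilt [-51, 49, -23, 109, 71, 114, 15] 9.9 1.8 [0.27 0.32 0.63] [0.25 0.5  0.3 ]
pre -50 [-58, 68, -21, 105, 66, 111, -2] 0.0 0.0 [0.29 0.42 0.47] [0.2  0.52 0.12]
grasp -50 [-49, 67, -18, 112, 74, 106, -3] 0.0 0.0 [0.34 0.38 0.48] [0.27 0.44 0.12]
lift -50 [-48, 54, -20, 115, 73, 109, 7] 0.0 0.0 [0.31 0.32 0.59] [0.27 0.44 0.24]
bay 0.22 -50 [-24, 56, -9, 139, 100, 100, -14] 2.0 0.4 [0.42 0.17 0.58] [0.33 0.16 0.22]
bay 0.3 -50 [-22, 43, -11, 139, 100, 98, -1] 3.1 0.5 [0.36 0.13 0.67] [0.33 0.16 0.3 ]
```

Run:
```python
from h import *
p=cams.read_camera("side"); t=cams.read_camera("top")
cv2.imwrite('pics/cr_t.png',cv2.resize(t['img'][180:384,0:200],None,fx=3,fy=3)); cv2.imwrite('pics/cr_s.png',cv2.resize(p['img'][220:384,80:280],None,fx=3,fy=3))
# match handle tip: side (240,312): which z matches top
for z in (0.05,.1,.15,.2,.25,.3,.35):
    w=ray(p,(238,308),z); v=ray(p,(165,274),z); print(z,w[:2].round(3),proj(t,w).round(0),v[:2].round(3),proj(t,v).round(0))
for z in (.1,.2,.3): print(z,[ray(t,u,z)[:2].round(3) for u in [(115,245),(115,288),(75,268)]])
```

```text
0.05 [0.263 0.425] [132. 284.] [0.521 0.474] [122. 216.]
0.1 [0.232 0.459] [118. 295.] [0.475 0.505] [108. 227.]
0.15 [0.2   0.493] [102. 307.] [0.43  0.536] [ 93. 239.]
0.2 [0.169 0.526] [ 85. 319.] [0.384 0.567] [ 76. 253.]
0.25 [0.137 0.56 ] [ 66. 333.] [0.339 0.598] [ 58. 268.]
0.3 [0.105 0.593] [ 45. 349.] [0.293 0.629] [ 38. 284.]
0.35 [0.074 0.627] [ 22. 366.] [0.248 0.66 ] [ 16. 302.]
0.1 [array([0.41 , 0.477]), array([0.257, 0.47 ]), array([0.329, 0.618])]
0.2 [array([0.408, 0.438]), array([0.267, 0.432]), array([0.334, 0.569])]
0.3 [array([0.407, 0.4  ]), array([0.277, 0.394]), array([0.339, 0.519])]
```

View pics/cr_t.png

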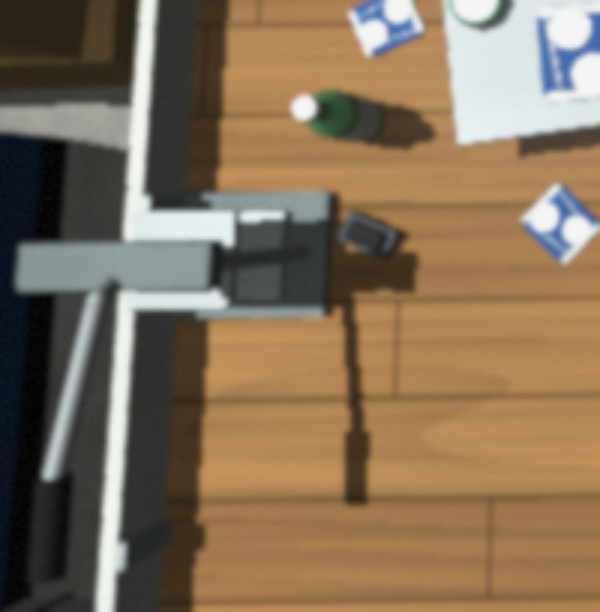

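View pics/cr_s.png

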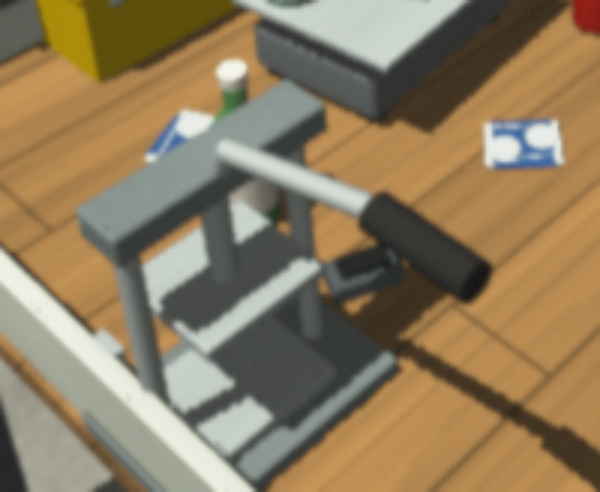

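```bash
cat > t3.py <<'E'
from kin import *
q=np.array([-56,51,-13,132,86,100,-4.])
for az in (-28,-45,-60,-118):
  for pitch in (20,35,50):
    for z in (.26,.2):
        R=hor(az,pitch,-1); c=np.array([.551,-.116,z]); p=c-.04*R[:,0]
        r=track(q,p,R,25); print(az,pitch,z,r[0].round(0).astype(int).tolist(),round(r[1]*1000,1),round(r[2],1),pts(r[0])[1].round(2),pts(r[0])[2].round(2))
E
python3 t3.py
```

```text
-28 20 0.26 [-7, 25, -11, 139, 134, 71, 5] 122.9 13.6 [0.24 0.02 0.77] [0.33 0.06 0.41]
-28 20 0.2 [-9, 38, -9, 139, 137, 84, -6] 142.1 17.4 [0.34 0.04 0.7 ] [0.35 0.07 0.33]
-28 35 0.26 [-1, 14, -10, 139, 123, 39, 28] 16.4 1.5 [ 0.13 -0.01  0.8 ] [0.3  0.03 0.47]
-28 35 0.2 [0, 24, -13, 139, 133, 50, 14] 66.1 6.3 [ 0.22 -0.01  0.77] [0.33 0.03 0.42]
-28 50 0.26 [2, 10, -5, 127, 72, 21, 85] 0.0 0.0 [ 0.1  -0.01  0.81] [ 0.35 -0.01  0.54]
-28 50 0.2 [2, 17, -5, 132, 103, 21, 52] 0.0 0.0 [ 0.16 -0.02  0.8 ] [ 0.35 -0.01  0.48]
-45 20 0.26 [-19, 29, -9, 139, 105, 71, 12] 10.5 1.2 [0.26 0.07 0.75] [0.32 0.13 0.39]
-45 20 0.2 [-19, 39, -10, 139, 109, 76, 0] 29.0 3.6 [0.33 0.1  0.69] [0.34 0.13 0.32]
-45 35 0.26 [-11, 19, -10, 132, 93, 50, 37] 0.0 0.0 [0.17 0.02 0.79] [0.35 0.09 0.47]
-45 35 0.2 [-11, 27, -11, 136, 102, 54, 22] 0.0 0.0 [0.25 0.03 0.76] [0.35 0.09 0.41]
-45 50 0.26 [-1, 14, -11, 122, 65, 39, 73] 0.0 0.0 [ 0.13 -0.01  0.8 ] [0.39 0.05 0.54]
-45 50 0.2 [-2, 20, -11, 126, 79, 37, 56] 0.0 0.0 [ 0.19 -0.01  0.78] [0.39 0.05 0.48]
-60 20 0.26 [-22, 33, -8, 127, 86, 75, 21] 0.0 0.
[... 275 characters left out ...]
0.41 0.14 0.41]
-60 50 0.26 [-3, 19, -14, 114, 58, 53, 65] 0.0 0.0 [ 0.18 -0.    0.79] [0.44 0.08 0.54]
-60 50 0.2 [-3, 24, -15, 119, 67, 50, 53] 0.0 0.0 [ 0.23 -0.    0.77] [0.44 0.08 0.48]
-118 20 0.26 [-15, 52, -2, 75, 46, 109, 36] 0.0 0.0 [0.42 0.1  0.61] [0.71 0.18 0.38]
-118 20 0.2 [-15, 56, -3, 76, 46, 106, 32] 0.0 0.0 [0.45 0.1  0.57] [0.71 0.18 0.32]
-118 35 0.26 [-11, 45, -6, 77, 41, 101, 38] 0.0 0.0 [0.38 0.06 0.66] [0.69 0.14 0.47]
-118 35 0.2 [-10, 48, -7, 80, 42, 97, 33] 0.0 0.0 [0.41 0.06 0.63] [0.69 0.14 0.41]
-118 50 0.26 [-4, 38, -10, 80, 35, 92, 41] 0.0 0.0 [0.34 0.01 0.7 ] [0.66 0.09 0.54]
-118 50 0.2 [-3, 41, -12, 84, 37, 87, 36] 0.0 0.0 [0.36 0.01 0.68] [0.66 0.09 0.48]
```

Run:
```python
from h import *
st(); a=np.radians(7.2)
plan(down(97.2),[.662,.198,.20],14)
```

```text
t 9.32 p [ 0.5528 -0.1253  0.2594] q [ 27.5  28.  -26.3  93.1  13.8  61.9   6. ] f [-0.6 -0.  -0.5] gap -0.0
[[0.004, 0.989, 0.15], [-0.002, 0.15, -0.989], [-1.0, 0.003, 0.003]]
row x 14 [ 0.0043  0.0251 -0.0099] [-6.33  0.02 -0.  ]
```

Request:
send_rows --pt "0.004 0.025 -0.01 -6.3 0 0 0.2" --pt "0.004 0.025 -0.01 -6.3 0 0 0.2" --pt "0.004 0.025 -0.01 -6.3 0 0 0.2" --pt "0.004 0.025 -0.01 -6.3 0 0 0.2" --pt "0.004 0.025 -0.01 -6.3 0 0 0.2" --pt "0.004 0.025 -0.01 -6.3 0 0 0.2" --pt "0.004 0.025 -0.01 -6.3 0 0 0.2" --pt "0.004 0.025 -0.01 -6.3 0 0 0.2" --pt "0.004 0.025 -0.01 -6.3 0 0 0.2" --pt "0.004 0.025 -0.01 -6.3 0 0 0.2" --pt "0.004 0.025 -0.01 -6.3 0 0 0.2" --pt "0.004 0.025 -0.01 -6.3 0 0 0.2"

```text
t: 10.32
tool_pos: [0.6784, 0.1483, 0.2074]
tool_rot: [[-0.002, 0.095, 0.995], [-0.001, 0.995, -0.095], [-1.0, -0.002, -0.002]]
ft_force: [0.4, 0.3, -0.6]
finger_gap: 0.0513
```

Request:
send_rows --pt "0.004 0.025 -0.01 -6.3 0 0 0.2" --pt "0.004 0.025 -0.01 -6.3 0 0 0.2" --pt "0 0 0 0 0 0 0.2" --pt "0 0 0 0 0 0 0.2"

```text
t: 10.65
tool_pos: [0.6591, 0.2006, 0.2002]
tool_rot: [[-0.003, -0.123, 0.992], [-0.0, 0.992, 0.123], [-1.0, -0.0, -0.003]]
ft_force: [1.0, -0.4, -0.5]
finger_gap: 0.0512
```

Run:
```python
from h import *
p=cams.read_camera("wrist"); cv2.imwrite("pics/wrist6.png",p['img'])
st(); plan(down(97.2),[.662,.198,.16],2)
t=cams.read_camera("top"); cv2.imwrite("pics/top6.png",t['img'])
for n,im in (('w',p),('t',t)):
  for r in cams.place_of(im,'flat_can_mid')[:4]: print(n,np.round(r['point'],3),round(r['score'],2),np.round(proj(im,r['point'])))
```

```text
t 10.7 p [0.6604 0.1982 0.2005] q [  3.1  46.7 -44.8  75.3  32.9  71.1  53.9] f [ 0.3 -0.8 -0.3] gap 0.051
[[-0.002, -0.119, 0.993], [-0.002, 0.993, 0.119], [-1.0, -0.002, -0.002]]
row x 2 [ 0.0202 -0.0002  0.0008] [-0.17 -0.06  0.05]
w [0.58  0.185 0.123] 0.82 [245.  96.]
w [0.645 0.47  0.004] 0.75 [469. 183.]
t [0.642 0.467 0.004] 0.93 [129. 187.]
t [0.58  0.187 0.125] 0.92 [194. 197.]
t [ 0.373  0.234 -0.002] 0.78 [187. 254.]
t [ 0.568 -0.237  0.133] 0.71 [310. 198.]
```

View pics/wrist6.png

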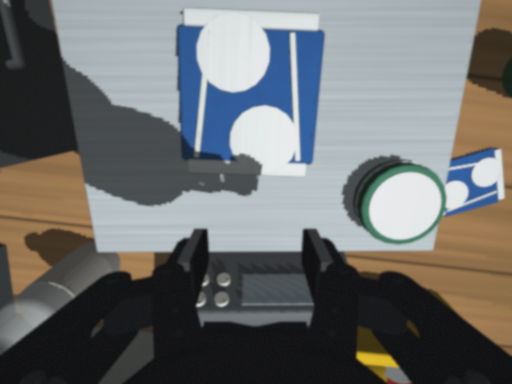

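View pics/top6.png

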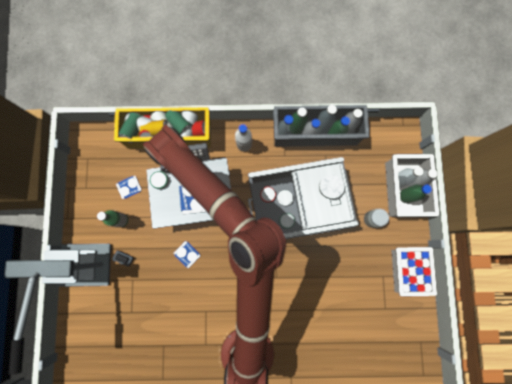

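The wrist view shows the can at (180–325, 8–176), the puck at (403,205), the pan's back edge at row 250 and the fingertips at (205,232) and (310,232). I'll compute positions.

Run:
```python
from h import *
p=cams.read_camera("wrist"); st()
f=lambda c,z:[ray(p,u,z)[:2] for u in c]
# image up = -x world ; left = -y? 
c=f([(182,9),(321,13),(307,176),(187,172)],.128)
print(np.round(c,4))
print('can',fit_rect(c,[(-.058,-.052),(-.058,.052),(.058,.052),(.058,-.052)]))
e=f([(98,251),(436,249)],.12); print('pan back corners',np.round(e,4),np.hypot(*(e[1]-e[0])),np.degrees(np.arctan2(*(e[1]-e[0])[::-1]))-90)
b=np.mean(e,0); a=np.radians(7.2); print('scale origin',b-.11*np.array([np.cos(a),np.sin(a)]))
```

```text
t 10.9 p [0.6616 0.1966 0.2019] q [  3.3  46.6 -44.7  75.2  32.8  71.1  53.9] f [-0.3  0.   0.3] gap 0.052
[[0.0, -0.116, 0.993], [-0.001, 0.993, 0.116], [-1.0, -0.001, 0.0]]
[[0.5329 0.1325]
 [0.5245 0.2261]
 [0.6374 0.2357]
 [0.6452 0.1412]]
can (np.float64(4.7727973218187945), array([0.58500146, 0.18386086]), np.float64(0.005277798216377111))
pan back corners [[0.7286 0.0641]
 [0.6916 0.3622]] 0.3003974389907082 7.0732811112917915
scale origin [0.60093286 0.19932733]
```

Request:
send_rows --pt "0.015 -0.002 0.002 0 0 0 0.2" --pt "0.02 0 0 0 0 0 0.2" --pt "0.02 0 0 0 0 0 0.2" --pt "0.015 0 0 0 0 0 0.2" --pt "0.0 0 0 0 0 0 0.2" --pt "0.0 0 0 0 0 0 0.2"

```text
t: 11.4
tool_pos: [0.6627, 0.1957, 0.1308]
tool_rot: [[-0.002, -0.118, 0.993], [-0.001, 0.993, 0.118], [-1.0, -0.001, -0.002]]
ft_force: [-0.0, 0.6, 0.2]
finger_gap: 0.0513
```

Request:
send_rows --pt "0.003 0 0 0 0 0 0.2" --pt "0.003 0 0 0 0 0 0.2" --pt "0 0 0 0 0 0 0.2"

```text
t: 11.65
tool_pos: [0.6632, 0.197, 0.1267]
tool_rot: [[0.001, -0.119, 0.993], [0.0, 0.993, 0.119], [-1.0, 0.0, 0.001]]
ft_force: [-1.0, 0.5, 0.1]
finger_gap: 0.0511
```

Request:
send_rows --pt "0.002 0 0 0 0 0 0.2" --pt "0.0 0 0 0 0 0 0.2"

```text
t: 11.82
tool_pos: [0.663, 0.197, 0.1245]
tool_rot: [[0.0, -0.119, 0.993], [0.0, 0.993, 0.119], [-1.0, -0.0, 0.0]]
ft_force: [-0.8, 0.1, 0.9]
finger_gap: 0.0512
```

Request:
send_rows --pt "0.0015 0 0 0 0 0 0.2" --pt "0.0 0 0 0 0 0 0.2"

```text
t: 11.98
tool_pos: [0.6629, 0.1969, 0.1228]
tool_rot: [[-0.0, -0.119, 0.993], [-0.0, 0.993, 0.119], [-1.0, -0.0, -0.0]]
ft_force: [0.2, 1.0, -0.4]
finger_gap: 0.0515
```

Request:
send_rows --pt "0.0015 0 0 0 0 0 0.2" --pt "0.0 0 0 0 0 0 0.2"

```text
t: 12.15
tool_pos: [0.6628, 0.1969, 0.1211]
tool_rot: [[-0.0, -0.119, 0.993], [-0.0, 0.993, 0.119], [-1.0, -0.0, -0.0]]
ft_force: [-0.6, -0.5, -0.0]
finger_gap: 0.0514
```

Request:
send_rows --pt "0.0015 0 0 0 0 0 0.2" --pt "0.0 0 0 0 0 0 0.2"

```text
t: 12.32
tool_pos: [0.6628, 0.1969, 0.1195]
tool_rot: [[-0.0, -0.119, 0.993], [-0.0, 0.993, 0.119], [-1.0, -0.0, -0.0]]
ft_force: [-0.2, -0.4, -0.1]
finger_gap: 0.0514
```

Request:
send_rows --pt "0.0015 0 0 0 0 0 0.2" --pt "0.0 0 0 0 0 0 0.2"

```text
t: 12.48
tool_pos: [0.6628, 0.1969, 0.118]
tool_rot: [[-0.0, -0.119, 0.993], [-0.0, 0.993, 0.119], [-1.0, -0.0, -0.0]]
ft_force: [-0.1, 0.9, -0.5]
finger_gap: 0.0512
```

Request:
send_rows --pt "0.0015 0 0 0 0 0 0.2" --pt "0.0 0 0 0 0 0 0.2"

```text
t: 12.65
tool_pos: [0.6631, 0.1971, 0.117]
tool_rot: [[0.0, -0.119, 0.993], [0.0, 0.993, 0.119], [-1.0, 0.0, 0.0]]
ft_force: [1.0, 0.1, 0.3]
finger_gap: 0.0512
```

Run:
```python
from h import *
p=cams.read_camera("wrist"); cv2.imwrite("pics/wrist7.png",p['img']); st()
```

```text
t 12.7 p [0.663  0.1971 0.117 ] q [  2.7  51.4 -42.5  80.1  36.5  62.6  51.1] f [-0.1  0.7  0.9] gap 0.051
[[0.0, -0.119, 0.993], [0.0, 0.993, 0.119], [-1.0, 0.0, 0.0]]
```

View pics/wrist7.png

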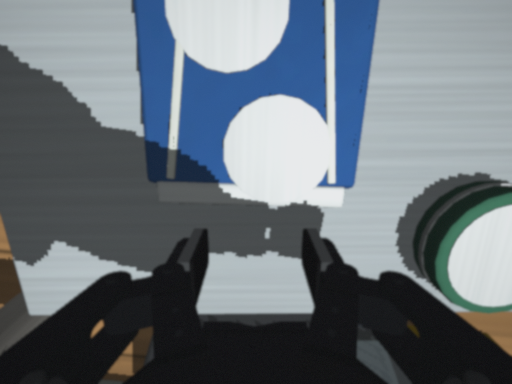

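Request:
send_rows --pt "-0.0005 0 -0.004 0 0 0 0.2" --pt "0 0 -0.008 0 0 0 0.2" --pt "0 0 -0.008 0 0 0 0.2" --pt "0 0 -0.008 0 0 0 0.2" --pt "0 0 -0.008 0 0 0 0.2" --pt "0 0 -0.006 0 0 0 0.2" --pt "0 0 -0.003 0 0 0 0.2"

```text
t: 13.28
tool_pos: [0.6173, 0.1915, 0.1174]
tool_rot: [[-0.001, -0.12, 0.993], [-0.0, 0.993, 0.12], [-1.0, -0.0, -0.001]]
ft_force: [-0.2, 0.1, -0.3]
finger_gap: 0.0511
```

Run:
```python
from h import *
p=cams.read_camera("wrist"); cv2.imwrite("pics/wrist8.png",p['img']); st()
```

```text
t 13.33 p [0.6171 0.1915 0.1174] q [  4.   47.9 -42.9  88.6  36.4  58.2  47.7] f [-0.9 -0.6 -1.3] gap 0.051
[[-0.001, -0.12, 0.993], [-0.0, 0.993, 0.12], [-1.0, -0.0, -0.001]]
```

View pics/wrist8.png

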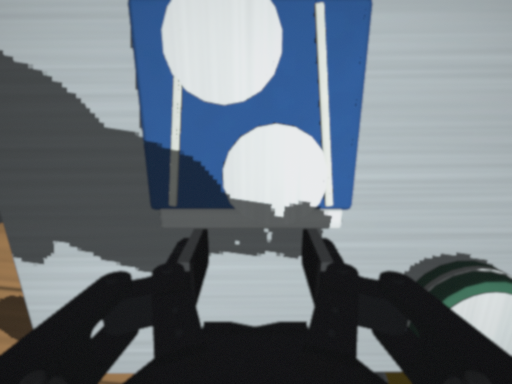

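Request:
send_rows --pt "0 0 -0.004 0 0 0 0.2" --pt "0 0 -0.008 0 0 0 0.2" --pt "0 0 -0.008 0 0 0 0.2" --pt "0 0 -0.008 0 0 0 0.2" --pt "0 0 -0.006 0 0 0 0.2" --pt "0 0 -0.004 0 0 0 0.2" --pt "0 0 -0.002 0 0 0 0.2" --pt "0 0 0 0 0 0 0.2"

```text
t: 14.0
tool_pos: [0.578, 0.1867, 0.1174]
tool_rot: [[-0.0, -0.12, 0.993], [-0.0, 0.993, 0.12], [-1.0, -0.0, -0.0]]
ft_force: [0.2, -0.0, -0.8]
finger_gap: 0.0513
```

Run:
```python
from h import *
p=cams.read_camera("wrist"); cv2.imwrite("pics/wrist9.png",p['img']); st()
t=cams.read_camera("top");cv2.imwrite("pics/top9.png",cv2.resize(t['img'][150:240,135:250],None,fx=6,fy=6,interpolation=cv2.INTER_CUBIC))
s=cams.read_camera("side");cv2.imwrite("pics/side9.png",cv2.resize(s['img'][170:270,150:290],None,fx=5,fy=5,interpolation=cv2.INTER_CUBIC))
for n,im in (('w',p),('t',t),('s',s)):
  for r in cams.place_of(im,'flat_can_mid')[:4]: print(n,np.round(r['point'],3),round(r['score'],2),np.round(proj(im,r['point'])))
```

```text
t 14.05 p [0.5785 0.1867 0.1174] q [  4.8  45.1 -43.2  95.3  36.5  54.5  44.9] f [-0.2 -0.6 -0.1] gap 0.051
[[0.0, -0.119, 0.993], [-0.0, 0.993, 0.119], [-1.0, -0.0, 0.0]]
w [0.511 0.178 0.123] 0.6 [252. 116.]
t [0.372 0.232 0.   ] 0.79 [187. 254.]
t [0.643 0.468 0.004] 0.71 [129. 187.]
t [0.509 0.177 0.126] 0.67 [196. 216.]
t [ 0.553 -0.114  0.141] 0.24 [277. 202.]
s [0.512 0.175 0.124] 0.97 [234. 213.]
s [0.374 0.232 0.001] 0.58 [254. 268.]
s [0.644 0.47  0.001] 0.47 [143. 267.]
```

View pics/wrist9.png

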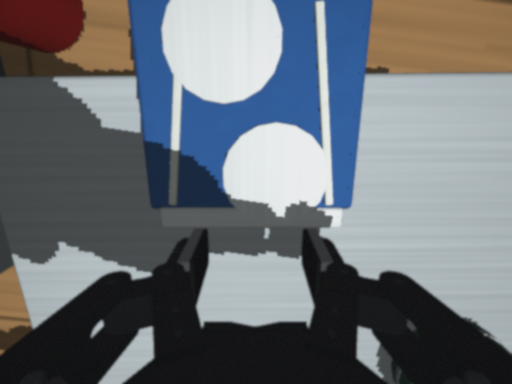

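View pics/side9.png

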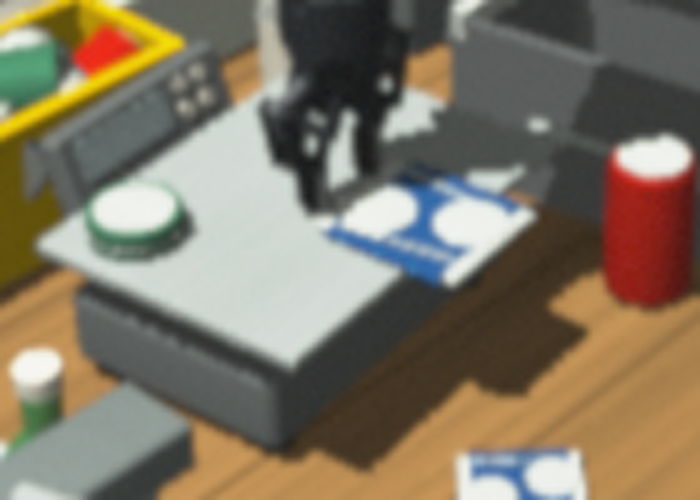

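Run:
```python
from h import *
p=cams.read_camera("wrist");st()
e=[ray(p,u,.12)[:2] for u in [(500,73),(385,73.5),(85,76)]];print(np.round(e,4))
d=(e[0]-e[2])/np.linalg.norm(e[0]-e[2]);n=np.array([d[1],-d[0]]);print('edge yaw',np.degrees(np.arctan2(*d[::-1]))-90)
for nm,c in (('net',(.511,.177)),('tcp',np.array([.5785,.1867])-(.011+.058)*np.array([.993,.119]))):
    print(nm,np.round(c,4),'COM inside edge',(np.array(c)-e[1])@n)
cc=[ray(p,u,.128)[:2] for u in [(151,208),(352,208),(134,0),(371,0),(161,227),(342,227)]];print(np.round(cc,4))
```

```text
t 14.35 p [0.5788 0.1868 0.1173] q [  4.8  45.2 -43.2  95.3  36.5  54.5  44.9] f [0.4 0.1 0.3] gap 0.051
[[0.0, -0.119, 0.993], [0.0, 0.993, 0.119], [-1.0, 0.0, 0.0]]
[[0.4791 0.2896]
 [0.4856 0.2369]
 [0.5032 0.0993]]
edge yaw 7.218039071343171
net [0.511 0.177] COM inside edge 0.017664715711621218
tcp [0.51   0.1785] COM inside edge 0.016842861518710693
[[0.5615 0.1334]
 [0.5496 0.2328]
 [0.4719 0.1252]
 [0.4604 0.221 ]
 [0.5713 0.1386]
 [0.5603 0.23  ]]
```

Request:
send_rows --pt "0 0 -0.003 0 0 0 0.2" --pt "0 0 -0.003 0 0 0 0.2" --pt "0 0 -0.001 0 0 0 0.2" --pt "0 0 0 0 0 0 0.2" --pt "0 0 0.004 0 0 0 0.2" --pt "0 0 0.01 0 0 0 0.2" --pt "-0.02 0 0.01 0 0 0 0.2" --pt "-0.03 0 0 0 0 0 0.2" --pt "-0.03 0 0 0 0 0 0.2" --pt "-0.02 0 0 0 0 0 0.2" --pt "0 0 0 0 0 0 0.2" --pt "0 0 0 0 0 0 0.2"

```text
t: 15.35
tool_pos: [0.5962, 0.1893, 0.2186]
tool_rot: [[0.003, -0.119, 0.993], [0.001, 0.993, 0.119], [-1.0, 0.001, 0.003]]
ft_force: [-0.2, 0.4, 0.4]
finger_gap: 0.0515
```

Run:
```python
from h import *
p=cams.read_camera("wrist"); cv2.imwrite("pics/wrist10.png",p['img']); st()
t=cams.read_camera("top")
for n,im in (('w',p),('t',t)):
  for r in cams.place_of(im,'flat_can_mid')[:2]: print(n,np.round(r['point'],3),round(r['score'],2),np.round(proj(im,r['point'])))
```

```text
t 15.4 p [0.5955 0.1885 0.2171] q [  6.2  40.5 -46.8  86.3  31.   66.8  50.7] f [-0.2  0.1 -0.9] gap 0.051
[[-0.0, -0.119, 0.993], [-0.001, 0.993, 0.119], [-1.0, -0.001, -0.0]]
w [0.504 0.175 0.124] 0.77 [250.  79.]
w [0.647 0.471 0.004] 0.67 [453. 224.]
t [ 0.372  0.235 -0.003] 0.93 [186. 254.]
t [0.644 0.469 0.004] 0.85 [129. 186.]
```

View pics/wrist10.png

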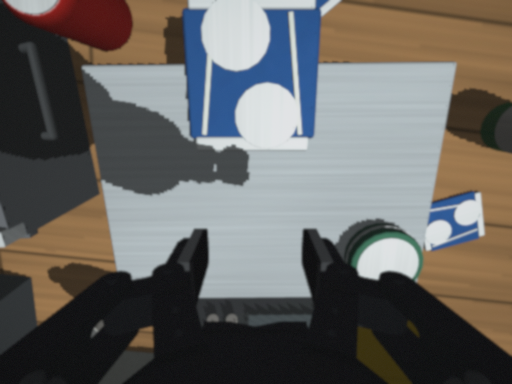

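```bash
cat > t4.py <<'E'
from kin import *
q0=np.array([6.2,40.5,-46.8,86.3,31.,66.8,50.7])
G=np.array([.4725,.195,.124]);R=hor(-33,0,-1);t=R[:,0]
def run(wps):
    q=q0
    for p,Rr,n in wps:
        M0=fk(q)[1];p0=fk(q)[0];Dv=Ro.from_matrix(M0.T@Rr).as_rotvec();mx=q.copy();mn=q.copy()
        for k in range(1,n+1):
            q,e,er=track(q,p0+(p-p0)*k/n,M0@Ro.from_rotvec(Dv*k/n).as_matrix(),1);mx=np.maximum(mx,q);mn=np.minimum(mn,q)
        print(q.round(0).astype(int).tolist(),'err',round(e*1000,1),'j6max',mx[5].round(),'j4max',mx[3].round(),'el',pts(q)[1].round(2),'wr',pts(q)[2].round(2), 'rot',np.degrees(np.linalg.norm(Dv)).round(),'d',np.linalg.norm(p-p0).round(2))
    print()
def mix(f): # partial tilt
    M0=fk(q0)[1];return M0@Ro.from_rotvec(f*Ro.from_matrix(M0.T@R).as_rotvec()).as_matrix()
pre=G-.07*t
run([(np.array([.45,.25,.30]),R,20),(pre,R,10),(G,R,6)])
run([(np.array([.42,.27,.25]),R,20),(pre,R,10),(G,R,6)])
run([(np.array([.42,.27,.25]),mix(.5),12),(pre+[0,0,.03],R,14),(pre,R,4),(G,R,6)])
run([(np.array([.40,.24,.22]),R,20),(pre,R,10),(G,R,6)])
E
python3 t4.py
```

```text
[-54, 46, -23, 123, 80, 109, 9] err 0.0 j6max 109.0 j4max 123.0 el [0.25 0.31 0.65] wr [0.18 0.43 0.3 ] rot 100.0 d 0.18
[-59, 68, -21, 124, 77, 107, -15] err 0.0 j6max 109.0 j4max 125.0 el [0.28 0.43 0.47] wr [0.15 0.41 0.12] rot 0.0 d 0.18
[-52, 68, -17, 126, 85, 105, -14] err 0.0 j6max 107.0 j4max 126.0 el [0.33 0.39 0.47] wr [0.21 0.37 0.12] rot 0.0 d 0.07

[-59, 52, -22, 122, 76, 109, 3] err 0.0 j6max 109.0 j4max 122.0 el [0.24 0.37 0.6 ] wr [0.15 0.45 0.25] rot 100.0 d 0.2
[-60, 68, -19, 124, 77, 105, -15] err 0.0 j6max 109.0 j4max 124.0 el [0.27 0.44 0.47] wr [0.15 0.41 0.12] rot 0.0 d 0.13
[-53, 68, -15, 126, 85, 103, -14] err 0.0 j6max 105.0 j4max 126.0 el [0.32 0.4  0.48] wr [0.21 0.37 0.12] rot 0.0 d 0.07

[-37, 33, -37, 108, 57, 84, 16] err 0.0 j6max 84.0 j4max 108.0 el [0.25 0.17 0.73] wr [0.27 0.44 0.47] rot 50.0 d 0.2
[-60, 64, -19, 126, 76, 105, -13] err 0.0 j6max 105.0 j4max 126.0 el [0.26 0.42 0.51] wr [0.15 0.41 0.15] rot 50.0 d 0.1
[-60, 68, -18, 124, 77, 104, -15] err 0.0 j6max 105.0 j4max 126.0 el [0.27 0.44 0.47] wr [0.15 0.41 0.12] rot 0.0 d 0.03
[-54, 68, -15, 126, 85, 103, -14] err 0.0 j6max 104.0 j4max 126.0 el [0.32 0.4  0.48] wr [0.21 0.37 0.12] rot 0.0 d 0.07

[-61, 56, -21, 127, 73, 106, -7] err 0.0 j6max 106.0 j4max 127.0 el [0.23 0.39 0.58] wr [0.13 0.42 0.22] rot 100.0 d 0.2
[-60, 68, -18, 124, 77, 104, -15] err 0.0 j6max 106.0 j4max 127.0 el [0.27 0.44 0.47] wr [0.15 0.41 0.12] rot 0.0 d 0.1
[-54, 68, -15, 126, 85, 103, -14] err 0.0 j6max 104.0 j4max 126.0 el [0.31 0.4  0.48] wr [0.21 0.37 0.12] rot 0.0 d 0.07
```

```bash
cat > t5.py <<'E'
from h import *
from kin import hor
o=get_obs();st();T0=T_(np.array(o['tool_rot']),np.array(o['tool_pos']));R=hor(-33,0,-1)
row=plan(R,[.45,.25,.30],20)
T=T0.copy()
for k in range(20):
    T=T@T_(Ro.from_rotvec(np.radians(row[3:])).as_matrix(),row[:3])
    if k%3==1: print(k,T[:3,3].round(3),T[:3,0].round(2))
E
python3 t5.py
```

```text
t 15.55 p [0.5949 0.1881 0.2157] q [  6.2  40.6 -46.8  86.4  31.   66.8  50.7] f [0.4 0.9 0. ] gap 0.051
[[-0.003, -0.119, 0.993], [-0.001, 0.993, 0.119], [-1.0, -0.001, -0.003]]
row x 20 [-0.0088  0.0018 -0.0037] [-1.95 -1.96 -4.19]
1 [0.587 0.191 0.233] [ 0.09 -0.13 -0.99]
4 [0.571 0.199 0.256] [ 0.23 -0.31 -0.92]
7 [0.552 0.209 0.276] [ 0.38 -0.46 -0.8 ]
10 [0.53  0.221 0.29 ] [ 0.53 -0.56 -0.64]
13 [0.505 0.232 0.299] [ 0.66 -0.61 -0.44]
16 [0.478 0.243 0.302] [ 0.76 -0.6  -0.22]
19 [0.45 0.25 0.3 ] [ 0.84 -0.54 -0.  ]
```

Good path; I'll send it in two calls.

Request:
send_rows --pt "-0.0088 0.0018 -0.0037 -1.95 -1.96 -4.2 0" --pt "-0.0088 0.0018 -0.0037 -1.95 -1.96 -4.2 0" --pt "-0.0088 0.0018 -0.0037 -1.95 -1.96 -4.2 0" --pt "-0.0088 0.0018 -0.0037 -1.95 -1.96 -4.2 0" --pt "-0.0088 0.0018 -0.0037 -1.95 -1.96 -4.2 0" --pt "-0.0088 0.0018 -0.0037 -1.95 -1.96 -4.2 0" --pt "-0.0088 0.0018 -0.0037 -1.95 -1.96 -4.2 0" --pt "-0.0088 0.0018 -0.0037 -1.95 -1.96 -4.2 0" --pt "-0.0088 0.0018 -0.0037 -1.95 -1.96 -4.2 0" --pt "-0.0088 0.0018 -0.0037 -1.95 -1.96 -4.2 0"

```text
t: 16.38
tool_pos: [0.5375, 0.2184, 0.2872]
tool_rot: [[0.486, -0.263, 0.833], [-0.535, 0.664, 0.522], [-0.691, -0.7, 0.183]]
ft_force: [0.3, -0.3, -0.6]
finger_gap: 0.0424
```

Request:
send_rows --pt "-0.0088 0.0018 -0.0037 -1.95 -1.96 -4.2 0" --pt "-0.0088 0.0018 -0.0037 -1.95 -1.96 -4.2 0" --pt "-0.0088 0.0018 -0.0037 -1.95 -1.96 -4.2 0" --pt "-0.0088 0.0018 -0.0037 -1.95 -1.96 -4.2 0" --pt "-0.0088 0.0018 -0.0037 -1.95 -1.96 -4.2 0" --pt "-0.0088 0.0018 -0.0037 -1.95 -1.96 -4.2 0" --pt "-0.0088 0.0018 -0.0037 -1.95 -1.96 -4.2 0" --pt "-0.0088 0.0018 -0.0037 -1.95 -1.96 -4.2 0" --pt "-0.0088 0.0018 -0.0037 -1.95 -1.96 -4.2 0" --pt "-0.0088 0.0018 -0.0037 -1.95 -1.96 -4.2 0" --pt "0 0 0 0 0 0 0" --pt "0 0 0 0 0 0 0"

```text
t: 17.38
tool_pos: [0.4498, 0.2519, 0.3]
tool_rot: [[0.838, 0.002, 0.545], [-0.545, -0.005, 0.838], [0.004, -1.0, -0.003]]
ft_force: [-0.7, 0.6, 1.3]
finger_gap: 0.0429
```

Run:
```python
from h import *
from kin import hor
s=cams.read_camera("side"); cv2.imwrite("pics/side11.png",s['img']);t=cams.read_camera("top"); cv2.imwrite("pics/top11.png",t['img'])
for n,im in (('s',s),('t',t)):
  for r in cams.place_of(im,'flat_can_mid')[:3]: print(n,np.round(r['point'],3),round(r['score'],2),np.round(proj(im,r['point'])))
st();R=hor(-33,0,-1);G=np.array([.4725,.195,.124])
print(G-.07*R[:,0]); plan(R,G-.07*R[:,0],12)
```

```text
s [0.5   0.177 0.124] 0.54 [236. 215.]
s [0.642 0.469 0.004] 0.53 [144. 266.]
s [0.373 0.231 0.005] 0.49 [254. 267.]
t [ 0.374  0.231 -0.003] 0.67 [187. 254.]
t [0.643 0.468 0.008] 0.58 [129. 187.]
t 17.58 p [0.4506 0.2509 0.302 ] q [-51.4  44.6 -24.5 123.1  81.6 109.6  11.5] f [ 0.6 -0.7 -0.6] gap 0.042
[[0.836, 0.006, 0.548], [-0.548, -0.0, 0.836], [0.005, -1.0, 0.003]]
[0.41379306 0.23312473 0.124     ]
row x 12 [-0.0018  0.0148 -0.0029] [-0.01 -0.02  0.02]
```

View pics/side11.png

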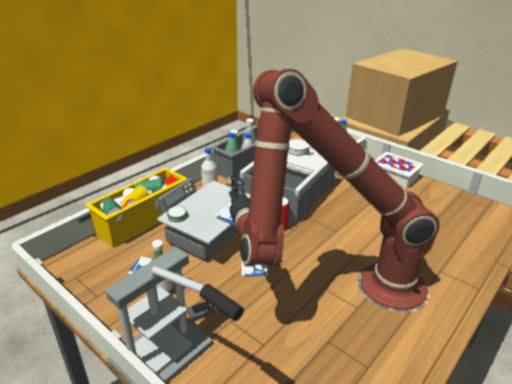

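View pics/top11.png

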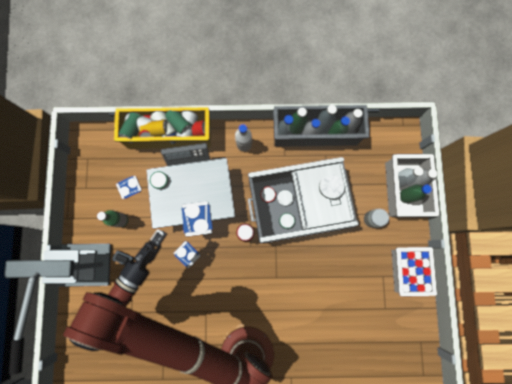

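Request:
send_rows --pt "-0.0018 0.0148 -0.0029 0 0 0 0" --pt "-0.0018 0.0148 -0.0029 0 0 0 0" --pt "-0.0018 0.0148 -0.0029 0 0 0 0" --pt "-0.0018 0.0148 -0.0029 0 0 0 0" --pt "-0.0018 0.0148 -0.0029 0 0 0 0" --pt "-0.0018 0.0148 -0.0029 0 0 0 0" --pt "-0.0018 0.0148 -0.0029 0 0 0 0" --pt "-0.0018 0.0148 -0.0029 0 0 0 0" --pt "-0.0018 0.0148 -0.0029 0 0 0 0" --pt "-0.0018 0.0148 -0.0029 0 0 0 0" --pt "-0.0018 0.0148 -0.0029 0 0 0 0" --pt "-0.0018 0.0148 -0.0029 0 0 0 0"

```text
t: 18.58
tool_pos: [0.4142, 0.2333, 0.1233]
tool_rot: [[0.836, 0.006, 0.548], [-0.548, 0.001, 0.836], [0.004, -1.0, 0.004]]
ft_force: [0.5, 0.0, 0.9]
finger_gap: 0.0425
```

Request:
send_rows --pt "0 0 0 0 0 0 0" --pt "0 0 0 0 0 0 0"

```text
t: 18.75
tool_pos: [0.4141, 0.2334, 0.1238]
tool_rot: [[0.837, 0.005, 0.547], [-0.547, -0.002, 0.837], [0.005, -1.0, 0.001]]
ft_force: [0.4, 0.2, 0.2]
finger_gap: 0.0427
```

Run:
```python
from h import *
from kin import hor
w=cams.read_camera("wrist"); cv2.imwrite("pics/wrist12.png",w['img'])
t=cams.read_camera("top");cv2.imwrite("pics/top12.png",cv2.resize(t['img'][180:280,110:240],None,fx=6,fy=6,interpolation=cv2.INTER_CUBIC))
st();R=hor(-33,0,-1);G=np.array([.4725,.195,.124]);plan(R,G,7)
for r in cams.place_of(w,'flat_can_mid')[:3]: print(np.round(r['point'],3),round(r['score'],2),np.round(proj(w,r['point'])))
a=np.radians(7)
for dx,dy in ((-.058,.052),(-.058,-.052),(.058,.052)): 
    p=np.array([.504+np.cos(a)*dx-np.sin(a)*dy,.1765+np.sin(a)*dx+np.cos(a)*dy,.124]); print('corner',p.round(3),proj(w,p).round(0),proj(t,p).round(1), ((proj(t,p)-[110,180])*6).round(0))
```

```text
t 18.85 p [0.4141 0.2335 0.1246] q [-56.3  67.  -21.6 125.2  77.6 107.9 -14.2] f [-0.3 -0.2  0.5] gap 0.043
[[0.837, 0.006, 0.547], [-0.547, -0.001, 0.837], [0.006, -1.0, 0.002]]
row x 7 [ 0.01    0.0001 -0.    ] [-0.02 -0.02  0.05]
[0.504 0.172 0.126] 0.92 [252. 185.]
corner [0.44  0.221 0.124] [253. 225.] [183.9 235.4] [443. 332.]
corner [0.453 0.118 0.124] [254. 102.] [212.5 231.4] [615. 308.]
corner [0.555 0.235 0.124] [254. 257.] [180.4 203.7] [423. 142.]
```

View pics/wrist12.png

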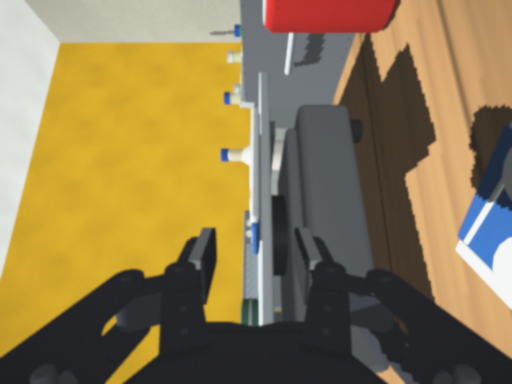

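View pics/top12.png

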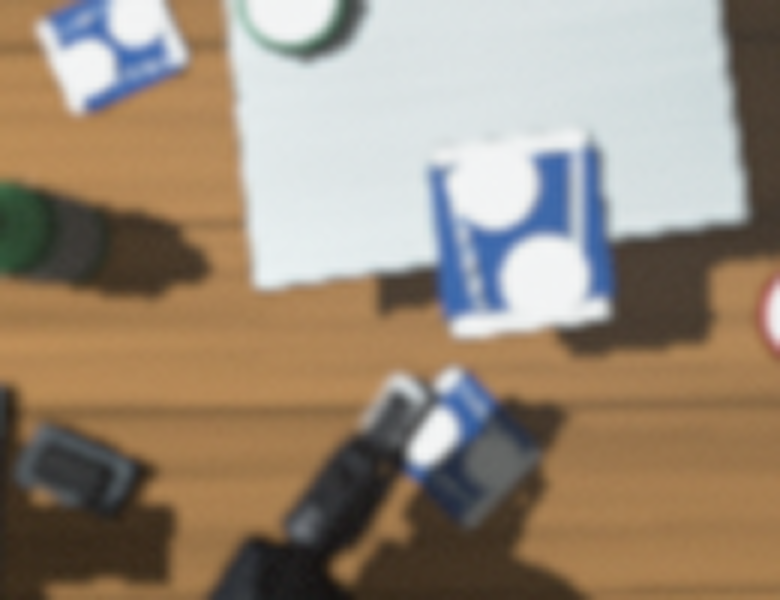

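Request:
send_rows --pt "0.01 0 0 0 0 0 0" --pt "0.01 0 0 0 0 0 0" --pt "0.01 0 0 0 0 0 0" --pt "0.01 0 0 0 0 0 0" --pt "0.01 0 0 0 0 0 0" --pt "0.01 0 0 0 0 0 0" --pt "0.008 0 0 0 0 0 0" --pt "0.002 0 0 0 0 0 0" --pt "0 0 0 0 0 0 0" --pt "0 0 0 0 0 0 0"

```text
t: 19.73
tool_pos: [0.4722, 0.1954, 0.1238]
tool_rot: [[0.838, 0.004, 0.546], [-0.546, -0.003, 0.838], [0.005, -1.0, 0.0]]
ft_force: [0.4, -0.2, 0.3]
finger_gap: 0.0427
```

Run:
```python
from h import *
w=cams.read_camera("wrist"); cv2.imwrite("pics/wrist13.png",w['img'])
t=cams.read_camera("top");cv2.imwrite("pics/top13.png",cv2.resize(t['img'][180:280,110:240],None,fx=6,fy=6,interpolation=cv2.INTER_CUBIC))
st()
```

```text
t 19.83 p [0.472  0.1958 0.1238] q [-49.5  66.6 -18.  126.6  86.5 106.4 -12.6] f [ 0.6 -0.3 -1. ] gap 0.043
[[0.838, 0.004, 0.545], [-0.545, -0.002, 0.838], [0.005, -1.0, 0.0]]
```

View pics/wrist13.png

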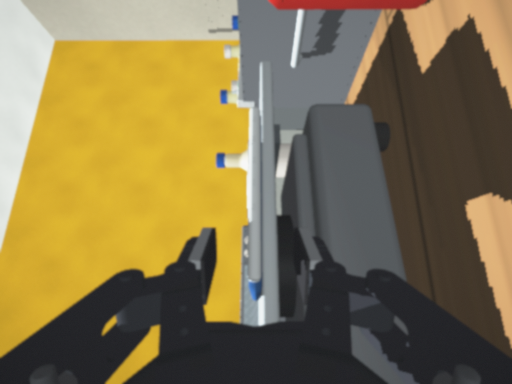

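View pics/top13.png

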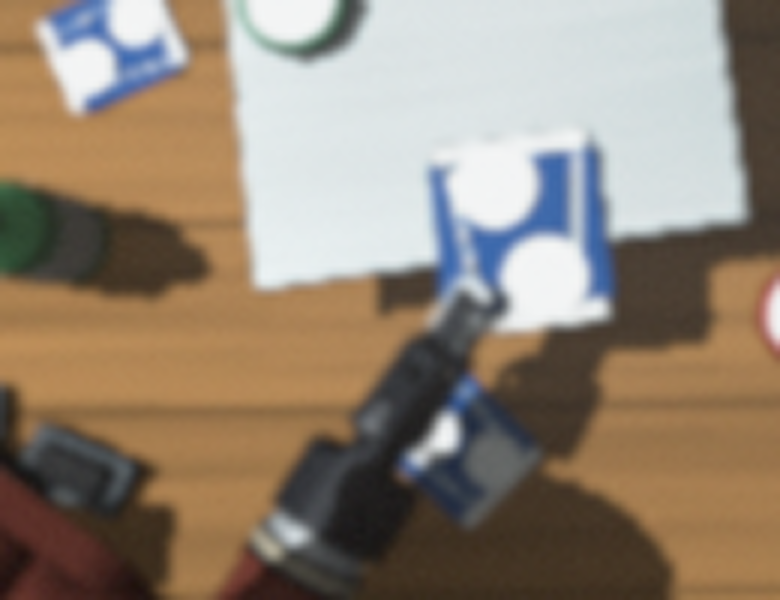

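Request:
send_rows --pt "0 0 0 0 0 0 -0.5" --pt "0 0 0 0 0 0 -0.7" --pt "0 0 0 0 0 0 -1" --pt "0 0 0 0 0 0 -1" --pt "0 0 0 0 0 0 -1" --pt "0 0 0 0 0 0 -1"

```text
t: 20.33
tool_pos: [0.4722, 0.1954, 0.1241]
tool_rot: [[0.838, 0.005, 0.546], [-0.546, -0.003, 0.838], [0.006, -1.0, 0.0]]
ft_force: [-1.0, 0.6, 0.8]
finger_gap: 0.0071
```

Request:
send_rows --pt "0 -0.004 0 0 0 0 -1" --pt "0 -0.012 0 0 0 0 -1" --pt "0 -0.016 0 0 0 0 -1" --pt "0 -0.02 0 0 0 0 -1" --pt "0 -0.02 0 0 0 0 -1" --pt "0 -0.02 0 0 0 0 -1" --pt "0 -0.02 0 0 0 0 -1" --pt "0 -0.02 0 0 0 0 -1" --pt "0 -0.01 0 0 0 0 -1" --pt "0 0 0 0 0 0 -1"

```text
t: 21.17
tool_pos: [0.4715, 0.1954, 0.2679]
tool_rot: [[0.838, 0.007, 0.546], [-0.546, -0.0, 0.838], [0.006, -1.0, 0.003]]
ft_force: [-0.6, -0.8, -0.2]
finger_gap: 0.0072
```

Run:
```python
from h import *
w=cams.read_camera("top"); cv2.imwrite("pics/top14.png",w['img'])
t=cams.read_camera("side");cv2.imwrite("pics/side14.png",cv2.resize(t['img'][120:280,120:320],None,fx=4,fy=4,interpolation=cv2.INTER_CUBIC))
w2=cams.read_camera("wrist"); cv2.imwrite("pics/wrist14.png",w2['img'])
st()
for n,im in (('t',w),('s',t)):
  for r in cams.place_of(im,'flat_can_mid')[:3]: print(n,np.round(r['point'],3),round(r['score'],2),np.round(proj(im,r['point'])))
```

```text
t 21.32 p [0.4716 0.1956 0.2651] q [-48.1  48.  -21.  129.7  85.4 106.    3. ] f [ 0.6  0.5 -1.3] gap 0.007
[[0.838, 0.003, 0.546], [-0.546, -0.003, 0.838], [0.004, -1.0, -0.001]]
t [ 0.371  0.229 -0.002] 0.81 [188. 254.]
t [0.501 0.176 0.271] 0.79 [189. 214.]
t [0.642 0.468 0.006] 0.6 [129. 187.]
s [0.503 0.176 0.267] 0.94 [236. 178.]
s [0.371 0.233 0.004] 0.66 [254. 268.]
s [0.642 0.471 0.002] 0.51 [143. 267.]
```

View pics/side14.png

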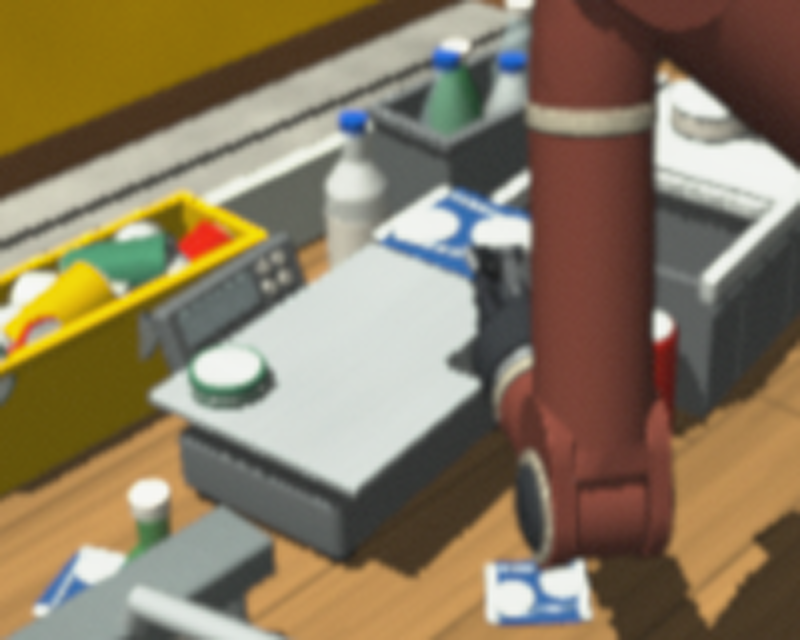

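View pics/top14.png

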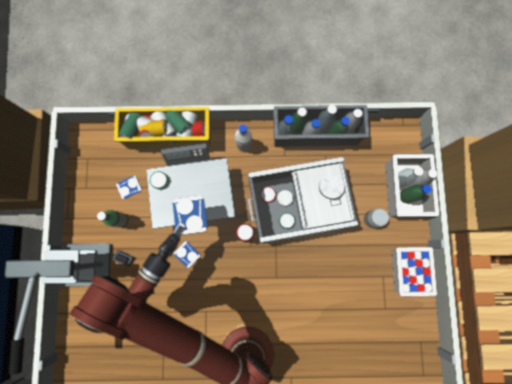

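View pics/wrist14.png

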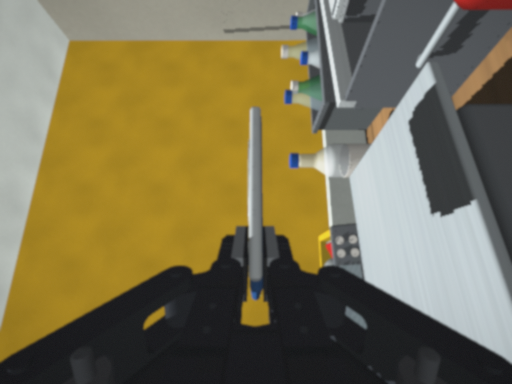

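```bash
cat > t6.py <<'E'
from h import *
from kin import hor,track,pts
import sys
o=get_obs();st();T0=T_(np.array(o['tool_rot']),np.array(o['tool_pos']))
C=np.array([.565,-.2065]);CY=9.
# can corners in tool frame
a=np.radians(40);ux=np.array([np.cos(a),0,np.sin(a)]);uy=np.array([-np.sin(a),0,np.cos(a)])
cen=np.array([.037,0,0]);cor=[cen+sx*.058*ux+sy*.052*uy for sx in(1,-1) for sy in (1,-1)]
def tochest(p):
    c,s=np.cos(np.radians(CY)),np.sin(np.radians(CY));d=p[:2]-C;return np.array([c*d[0]+s*d[1],-s*d[0]+c*d[1],p[2]])
def show(T):
    print('  can centre chest',tochest(T[:3,:3]@cen+T[:3,3]).round(3)); 
    for c in cor: print('   corner',tochest(T[:3,:3]@c+T[:3,3]).round(3))
    print('   tcp',tochest(T[:3,3]).round(3),'body bottom z',(T[:3,3]-.073*T[:3,0]+.043*T[:3,1])[2].round(3))
if __name__=='__main__':
    R=hor(-121,18,-1);b=np.array([C[0]-np.sin(np.radians(CY))*.0915,C[1]+np.cos(np.radians(CY))*.0915,0]);print('bay',b)
    p=np.array([b[0],b[1],.26])-R@cen
    n=20;row=plan(R,p,n);T=T0.copy();q=np.array(o['qpos'],float)
    for k in range(n):
        T=T@T_(Ro.from_rotvec(np.radians(row[3:])).as_matrix(),row[:3])
        q,e,er=track(q,T[:3,3],T[:3,:3],1)
        if k%3==1 or k==n-1: print(k,T[:3,3].round(3),T[:3,0].round(2),'low corner z',min((T[:3,:3]@c+T[:3,3])[2] for c in cor).round(3),q.round(0).astype(int).tolist(),round(e*1000,1),'wr',pts(q)[2].round(2))
    show(T)
    T[2,3]-=.09; show(T); print(track(q,T[:3,3],T[:3,:3],6))
E
python3 t6.py
```

```text
t 21.42 p [0.4716 0.1956 0.2648] q [-48.1  48.  -21.  129.7  85.4 106.1   3. ] f [-0.1 -0.2 -0.6] gap 0.007
[[0.838, 0.003, 0.546], [-0.546, -0.004, 0.838], [0.005, -1.0, -0.002]]
bay [ 0.55068625 -0.11612652  0.        ]
row x 20 [ 0.0163 -0.0027  0.0011] [0.68 4.36 0.73]
1 [0.499 0.179 0.27 ] [ 0.75 -0.67 -0.02] low corner z 0.268 [-46, 49, -20, 122, 82, 105, 7] 0.0 wr [0.26 0.39 0.28]
4 [0.536 0.146 0.276] [ 0.57 -0.82 -0.07] low corner z 0.269 [-40, 48, -18, 111, 78, 105, 15] 0.0 wr [0.35 0.41 0.3 ]
7 [0.563 0.105 0.281] [ 0.38 -0.92 -0.12] low corner z 0.267 [-34, 49, -16, 101, 73, 105, 21] 0.0 wr [0.45 0.4  0.32]
10 [0.581 0.059 0.282] [ 0.16 -0.97 -0.17] low corner z 0.262 [-29, 50, -14, 92, 67, 107, 26] 0.0 wr [0.53 0.37 0.34]
13 [0.588 0.01  0.281] [-0.07 -0.97 -0.22] low corner z 0.255 [-23, 51, -12, 84, 62, 109, 30] 0.0 wr [0.61 0.32 0.35]
16 [ 0.584 -0.039  0.277] [-0.29 -0.92 -0.27] low corner z 0.246 [-17, 53, -11, 77, 56, 112, 32] 0.0 wr [0.68 0.25 0.36]
19 [ 0.569 -0.086  0.271] [-0.49 -0.82 -0.31] low corner z 0.236 [-12, 54, -8, 72, 49, 114, 34] 6.8 wr [0.73 0.17 0.37]
  can centre chest [0.    0.091 0.26 ]
   corner [0.052 0.034 0.257]
   corner [-0.05   0.036  0.236]
   corner [0.05  0.147 0.284]
   corner [-0.052  0.149  0.263]
   tcp [0.023 0.118 0.271] body bottom z 0.253
  can centre chest [0.    0.091 0.17 ]
   corner [0.052 0.034 0.167]
   corner [-0.05   0.036  0.146]
   corner [0.05  0.147 0.194]
   corner [-0.052  0.149  0.173]
   tcp [0.023 0.118 0.181] body bottom z 0.163
(array([-11.70165816,  60.57604497,  -7.59521769,  73.63365702,
        47.27405154, 109.32745699,  27.49419783]), np.float64(8.08576290645999e-10), np.float64(1.26464382072827e-08))
```

```bash
sed -i 's/hor(-121,18,-1)/hor(-121,28,-1)/' t6.py; python3 t6.py
```

```text
t 21.42 p [0.4716 0.1956 0.2648] q [-48.1  48.  -21.  129.7  85.4 106.1   3. ] f [-0.1 -0.2 -0.6] gap 0.007
[[0.838, 0.003, 0.546], [-0.546, -0.004, 0.838], [0.005, -1.0, -0.002]]
bay [ 0.55068625 -0.11612652  0.        ]
row x 20 [ 0.0161 -0.0043  0.0011] [1.07 4.3  1.13]
1 [0.499 0.179 0.273] [ 0.75 -0.66 -0.04] low corner z 0.269 [-45, 48, -21, 122, 82, 105, 7] 0.0 wr [0.26 0.39 0.29]
4 [0.535 0.145 0.284] [ 0.58 -0.81 -0.11] low corner z 0.271 [-39, 46, -19, 111, 78, 103, 15] 0.0 wr [0.35 0.4  0.32]
7 [0.563 0.104 0.29 ] [ 0.38 -0.91 -0.19] low corner z 0.269 [-33, 46, -18, 102, 72, 103, 21] 0.0 wr [0.44 0.39 0.35]
10 [0.58  0.058 0.293] [ 0.17 -0.95 -0.26] low corner z 0.262 [-27, 46, -16, 93, 66, 104, 26] 0.0 wr [0.53 0.36 0.38]
13 [0.587 0.008 0.292] [-0.05 -0.94 -0.34] low corner z 0.252 [-21, 47, -15, 85, 60, 106, 30] 0.0 wr [0.61 0.31 0.4 ]
16 [ 0.583 -0.041  0.286] [-0.26 -0.87 -0.41] low corner z 0.239 [-15, 48, -13, 78, 53, 108, 32] 0.0 wr [0.67 0.24 0.42]
19 [ 0.568 -0.088  0.277] [-0.45 -0.76 -0.47] low corner z 0.223 [-8, 50, -12, 73, 46, 110, 33] 0.0 wr [0.71 0.15 0.43]
  can centre chest [0.    0.092 0.26 ]
   corner [0.053 0.034 0.255]
   corner [-0.046  0.04   0.223]
   corner [0.046 0.143 0.297]
   corner [-0.053  0.149  0.265]
   tcp [0.021 0.117 0.277] body bottom z 0.274
  can centre chest [0.    0.092 0.17 ]
   corner [0.053 0.034 0.165]
   corner [-0.046  0.04   0.133]
   corner [0.046 0.143 0.207]
   corner [-0.053  0.149  0.175]
   tcp [0.021 0.117 0.187] body bottom z 0.184
(array([ -8.00978423,  55.39051269, -12.12392666,  76.42437382,
        45.43270449, 103.82460087,  26.88370462]), np.float64(7.163979934418327e-10), np.float64(1.1863374201583801e-08))
```

Request:
send_rows --pt "0.0161 -0.0043 0.0011 1.07 4.3 1.13 -1" --pt "0.0161 -0.0043 0.0011 1.07 4.3 1.13 -1" --pt "0.0161 -0.0043 0.0011 1.07 4.3 1.13 -1" --pt "0.0161 -0.0043 0.0011 1.07 4.3 1.13 -1" --pt "0.0161 -0.0043 0.0011 1.07 4.3 1.13 -1" --pt "0.0161 -0.0043 0.0011 1.07 4.3 1.13 -1" --pt "0.0161 -0.0043 0.0011 1.07 4.3 1.13 -1" --pt "0.0161 -0.0043 0.0011 1.07 4.3 1.13 -1" --pt "0.0161 -0.0043 0.0011 1.07 4.3 1.13 -1" --pt "0.0161 -0.0043 0.0011 1.07 4.3 1.13 -1"

```text
t: 22.25
tool_pos: [0.576, 0.0734, 0.2919]
tool_rot: [[0.238, 0.04, 0.97], [-0.941, 0.257, 0.22], [-0.241, -0.966, 0.099]]
ft_force: [0.8, 0.5, -0.5]
finger_gap: 0.0071
```

Request:
send_rows --pt "0.0161 -0.0043 0.0011 1.07 4.3 1.13 -1" --pt "0.0161 -0.0043 0.0011 1.07 4.3 1.13 -1" --pt "0.0161 -0.0043 0.0011 1.07 4.3 1.13 -1" --pt "0.0161 -0.0043 0.0011 1.07 4.3 1.13 -1" --pt "0.0161 -0.0043 0.0011 1.07 4.3 1.13 -1" --pt "0.0161 -0.0043 0.0011 1.07 4.3 1.13 -1" --pt "0.0161 -0.0043 0.0011 1.07 4.3 1.13 -1" --pt "0.0161 -0.0043 0.0011 1.07 4.3 1.13 -1" --pt "0.0161 -0.0043 0.0011 1.07 4.3 1.13 -1" --pt "0.0161 -0.0043 0.0011 1.07 4.3 1.13 -1" --pt "0 0 0 0 0 0 -1" --pt "0 0 0 0 0 0 -1"

```text
t: 23.25
tool_pos: [0.5676, -0.0901, 0.2761]
tool_rot: [[-0.457, 0.243, 0.855], [-0.755, 0.402, -0.518], [-0.47, -0.883, -0.0]]
ft_force: [-0.0, -0.0, -0.6]
finger_gap: 0.0073
```

```bash
cat > t7.py <<'E'
from t6 import *
show(T0)
t=cams.read_camera("top"); cv2.imwrite("pics/top15.png",cv2.resize(t['img'][130:260,200:380],None,fx=4,fy=4,interpolation=cv2.INTER_CUBIC))
s=cams.read_camera("side"); cv2.imwrite("pics/side15.png",cv2.resize(s['img'][100:240,180:360],None,fx=4,fy=4,interpolation=cv2.INTER_CUBIC))
for n,im in (('t',t),('s',s)):
  for r in cams.place_of(im,'flat_can_mid')[:4]: print(n,np.round(r['point'],3),round(r['score'],2),tochest(np.array(r['point'])).round(3))
b=np.array([.5507,-.1161])
R=hor(-121,28,-1);plan(R,np.array([b[0],b[1],.17])-R@cen,9)
E
python3 t7.py
```

```text
t 23.25 p [ 0.5676 -0.0901  0.2761] q [ -7.7  48.4 -10.6  74.9  45.3 109.1  34.1] f [-0.  -0.  -0.6] gap 0.007
[[-0.457, 0.243, 0.855], [-0.755, 0.402, -0.518], [-0.47, -0.883, -0.0]]
  can centre chest [-0.     0.09   0.259]
   corner [0.052 0.032 0.254]
   corner [-0.047  0.039  0.222]
   corner [0.046 0.14  0.295]
   corner [-0.053  0.147  0.264]
   tcp [0.021 0.115 0.276] body bottom z 0.272
t [ 0.55  -0.118  0.262] 0.93 [-0.001  0.09   0.262]
t [ 0.372  0.231 -0.003] 0.87 [-0.122  0.462 -0.003]
t [0.646 0.468 0.003] 0.58 [0.186 0.653 0.003]
t [ 0.571 -0.238  0.131] 0.18 [ 0.001 -0.032  0.131]
s [0.371 0.233 0.001] 0.72 [-0.123  0.465  0.001]
s [ 0.552 -0.114  0.26 ] 0.57 [0.001 0.093 0.26 ]
s [0.642 0.469 0.002] 0.49 [0.182 0.655 0.002]
row x 9 [0.0049 0.0086 0.0001] [ 0.02  0.02 -0.02]
```

View pics/top15.png

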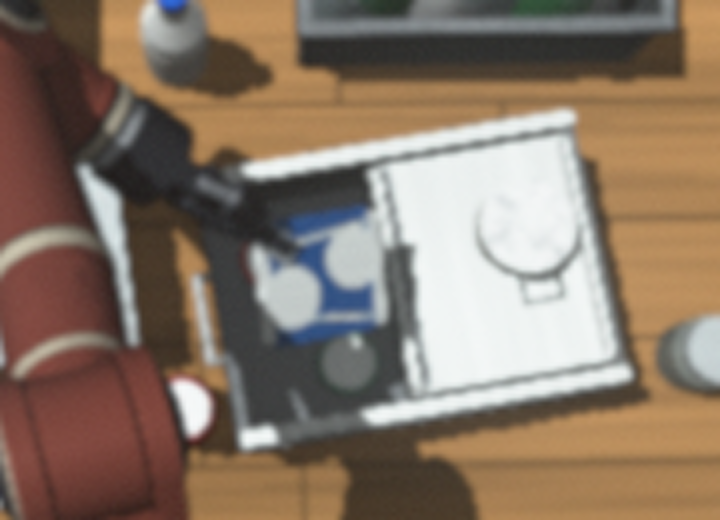

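View pics/side15.png

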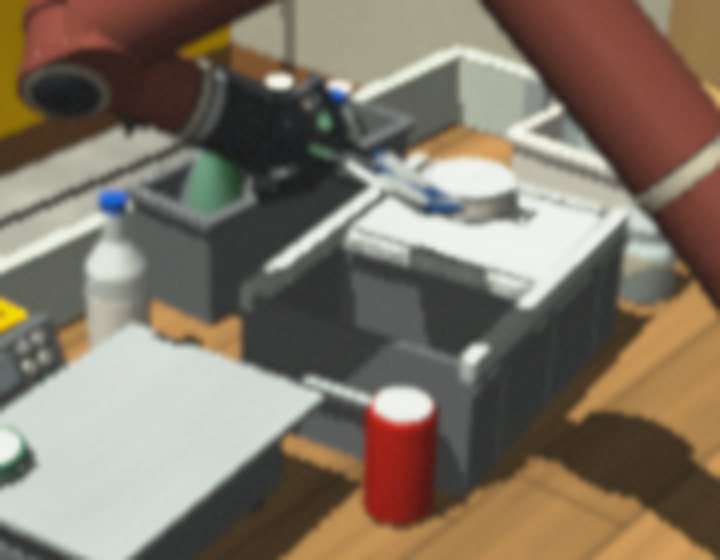

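Request:
send_rows --pt "0.0055 0.0103 0 0 0 0 -1" --pt "0.0055 0.0103 0 0 0 0 -1" --pt "0.0055 0.0103 0 0 0 0 -1" --pt "0.0055 0.0103 0 0 0 0 -1" --pt "0.0055 0.0103 0 0 0 0 -1" --pt "0.0055 0.0103 0 0 0 0 -1" --pt "0.0055 0.0103 0 0 0 0 -1" --pt "0.0055 0.0103 0 0 0 0 -1" --pt "0.0055 0.0103 0 0 0 0 -1" --pt "0 0 0 0 0 0 -1" --pt "0 0 0 0 0 0 -1"

```text
t: 24.37
tool_pos: [0.568, -0.0879, 0.1717]
tool_rot: [[-0.454, 0.242, 0.857], [-0.756, 0.404, -0.515], [-0.471, -0.882, -0.0]]
ft_force: [-0.5, -0.5, -0.4]
finger_gap: 0.0076
```

Run:
```python
from t6 import *
show(T0)
s=cams.read_camera("side"); cv2.imwrite("pics/side16.png",cv2.resize(s['img'][100:240,180:360],None,fx=4,fy=4,interpolation=cv2.INTER_CUBIC))
```

```text
t 24.37 p [ 0.568  -0.0879  0.1717] q [ -7.8  55.3 -10.7  78.2  44.7 101.6  26.9] f [-0.5 -0.5 -0.4] gap 0.008
[[-0.454, 0.242, 0.857], [-0.756, 0.404, -0.515], [-0.471, -0.882, -0.0]]
  can centre chest [0.001 0.092 0.154]
   corner [0.053 0.035 0.149]
   corner [-0.046  0.041  0.118]
   corner [0.047 0.143 0.191]
   corner [-0.052  0.149  0.159]
   tcp [0.021 0.117 0.172] body bottom z 0.168
```

View pics/side16.png

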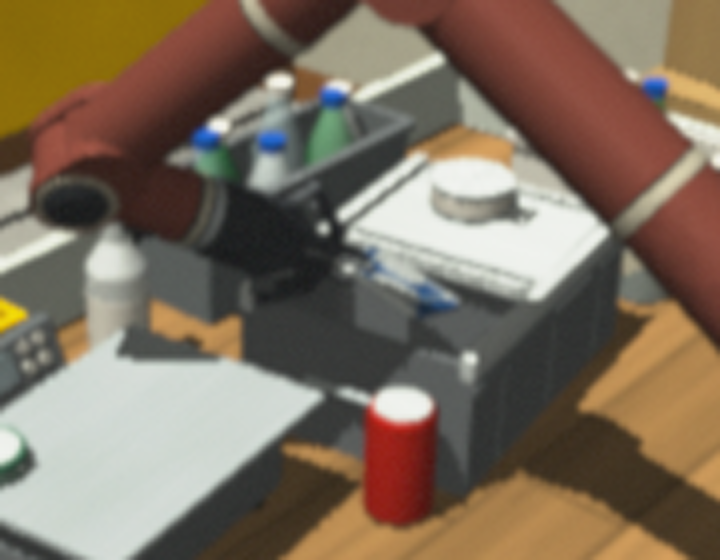

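Request:
send_rows --pt "0 0 0 0 0 0 0.1" --pt "0 0 0 0 0 0 0.1" --pt "-0.015 0 0 0 0 0 0.1" --pt "-0.035 0 0 0 0 0 0.1" --pt "-0.035 0 0 0 0 0 0.1" --pt "-0.03 0 0 0 0 0 0.1" --pt "-0.01 -0.01 0 0 0 0 0.1" --pt "0 -0.02 0 0 0 0 0.1" --pt "0 -0.02 0 0 0 0 0.1" --pt "0 0 0 0 0 0 0.1"

```text
t: 25.25
tool_pos: [0.6132, -0.0147, 0.2805]
tool_rot: [[-0.451, 0.252, 0.856], [-0.756, 0.402, -0.516], [-0.475, -0.88, 0.009]]
ft_force: [0.7, -1.1, 1.7]
finger_gap: 0.0471
```

Run:
```python
from t6 import *
t=cams.read_camera("top"); cv2.imwrite("pics/top17.png",cv2.resize(t['img'][140:250,230:370],None,fx=5,fy=5,interpolation=cv2.INTER_CUBIC))
s=cams.read_camera("side"); cv2.imwrite("pics/side17.png",cv2.resize(s['img'][100:240,180:360],None,fx=4,fy=4,interpolation=cv2.INTER_CUBIC))
w=cams.read_camera("wrist"); cv2.imwrite("pics/wrist17.png",w['img'])
for n,im in (('t',t),('s',s),('w',w)):
  for q in ('flat_can_mid','low_lip','fish_tin'):
   for r in cams.place_of(im,q)[:3]: print(n,q,np.round(r['point'],3),round(r['score'],2),tochest(np.array(r['point'])).round(3))
```

```text
t 25.25 p [ 0.6132 -0.0147  0.2805] q [-18.1  53.7   1.   61.1  39.  113.2  40.8] f [ 0.7 -1.1  1.7] gap 0.047
[[-0.451, 0.252, 0.856], [-0.756, 0.402, -0.516], [-0.475, -0.88, 0.009]]
t flat_can_mid [0.641 0.466 0.006] 0.84 [0.18  0.653 0.006]
t flat_can_mid [ 0.573 -0.086  0.065] 0.68 [0.027 0.117 0.065]
t flat_can_mid [ 0.816  0.004 -0.   ] 0.62 [ 0.28   0.168 -0.   ]
t low_lip [ 0.563 -0.194  0.144] 0.77 [0.    0.013 0.144]
t fish_tin [ 0.605 -0.308  0.141] 0.65 [ 0.024 -0.107  0.141]
s flat_can_mid [0.371 0.233 0.005] 0.97 [-0.123  0.464  0.005]
s flat_can_mid [0.644 0.47  0.002] 0.56 [0.183 0.656 0.002]
s low_lip [ 0.56  -0.192  0.142] 0.72 [-0.003  0.015  0.142]
s fish_tin [ 0.605 -0.306  0.139] 0.62 [ 0.024 -0.105  0.139]
w flat_can_mid [ 0.574 -0.086  0.065] 0.6 [0.027 0.118 0.065]
w low_lip [ 0.563 -0.192  0.139] 0.59 [0.001 0.014 0.139]
w fish_tin [ 0.611 -0.308  0.144] 0.97 [ 0.03  -0.108  0.144]
w fish_tin [ 0.564 -0.206  0.   ] 0.22 [-0.001  0.001  0.   ]
```

View pics/top17.png

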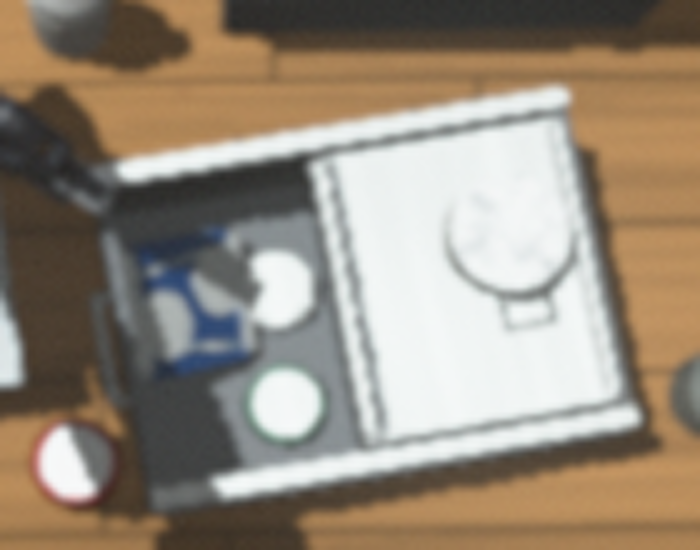

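View pics/wrist17.png

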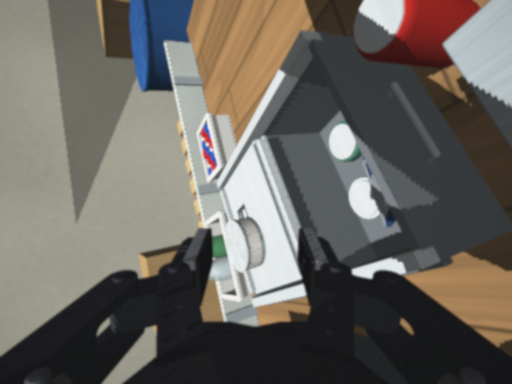

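Request:
send_rows --pt "0 -0.01 0 0 0 0 0.1" --pt "0 0 0 0 0 0 0.1" --pt "0 0 0 0 0 0 0.1" --pt "0 0 0 0 0 0 0.1"

```text
t: 26.18
tool_pos: [0.6102, -0.0177, 0.2847]
tool_rot: [[-0.453, 0.245, 0.857], [-0.756, 0.405, -0.515], [-0.473, -0.881, 0.002]]
ft_force: [-0.3, -0.7, 0.1]
finger_gap: 0.0469
```

Run:
```python
from t6 import *
t=cams.read_camera("top"); cv2.imwrite("pics/top18.png",cv2.resize(t['img'][150:240,240:320],None,fx=7,fy=7,interpolation=cv2.INTER_CUBIC))
for n,im in (('t',t),):
  for q in ('flat_can_mid',):
   for r in cams.place_of(im,q)[:3]: print(n,q,np.round(r['point'],3),round(r['score'],2),tochest(np.array(r['point'])).round(3))
```

```text
t 26.18 p [ 0.6102 -0.0177  0.2847] q [-18.1  53.2   1.4  61.7  38.9 113.1  41.5] f [-0.3 -0.7  0.1] gap 0.047
[[-0.453, 0.245, 0.857], [-0.756, 0.405, -0.515], [-0.473, -0.881, 0.002]]
t flat_can_mid [0.642 0.467 0.004] 0.57 [0.181 0.653 0.004]
```

View pics/top18.png

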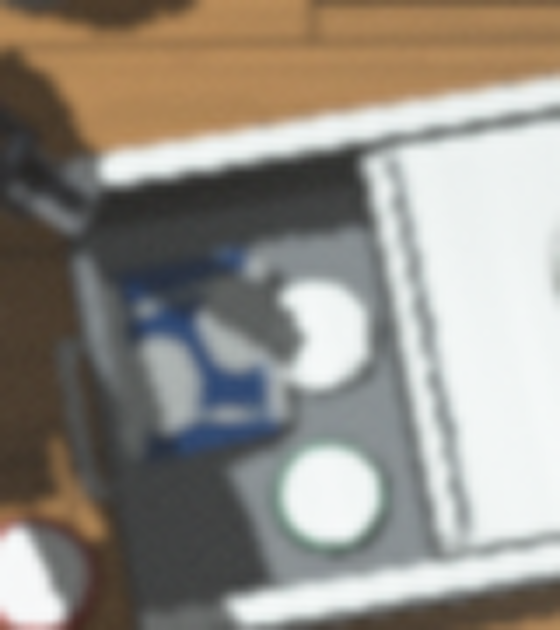

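```bash
cat > t8.py <<'E'
from t6 import *
from kin import down as kd
R=kd(59);P=[.63,-.125,.25];n=14
row=plan(R,P,n);T=T0.copy();q=np.array(o['qpos'],float)
for k in range(n):
    T=T@T_(Ro.from_rotvec(np.radians(row[3:])).as_matrix(),row[:3]);q,e,er=track(q,T[:3,3],T[:3,:3],1)
    if k%3==1 or k==n-1: print(k,T[:3,3].round(3),T[:3,0].round(2),q.round(0).astype(int).tolist(),round(e*1000,1),'wr',pts(q)[2].round(2))
t=cams.read_camera("top")
c=np.array([(140,460),(285,420),(255,250),(122,280)],float)/7+[240,150]-.5+.07
K,Rc,tc=P_=__import__('h').P(t)
obj=np.array([(-.058,-.052,0),(.058,-.052,0),(.058,.052,0),(-.058,.052,0)])
nn,rv,tv,er=cv2.solvePnPGeneric(obj,c,K,None,flags=cv2.SOLVEPNP_IPPE)
for r,tt,e in zip(rv,tv,er):
    Ro_=cv2.Rodrigues(r)[0]; W=[Rc.T@(Ro_@x+tt.ravel()-tc) for x in obj]; print('pnp err',e,[tochest(w).round(3).tolist() for w in W])
E
python3 t8.py
```

```text
t 26.28 p [ 0.6101 -0.0176  0.2842] q [-18.1  53.2   1.3  61.7  39.  113.1  41.5] f [0.4 0.2 0.3] gap 0.047
[[-0.453, 0.244, 0.858], [-0.756, 0.405, -0.514], [-0.473, -0.881, 0.001]]
row x 14 [ 0.0055 -0.0037  0.0052] [0.   0.   4.41]
1 [ 0.612 -0.034  0.285] [-0.41 -0.68 -0.6 ] [-15, 50, -1, 63, 36, 108, 41] 0.0 wr [0.74 0.18 0.48]
4 [ 0.615 -0.059  0.283] [-0.33 -0.55 -0.77] [-9, 44, -4, 67, 31, 98, 43] 0.0 wr [0.72 0.11 0.53]
7 [ 0.619 -0.083  0.276] [-0.23 -0.38 -0.9 ] [-1, 39, -7, 72, 25, 87, 46] 0.0 wr [0.69 0.04 0.56]
10 [ 0.624 -0.105  0.265] [-0.12 -0.2  -0.97] [8, 36, -11, 77, 18, 76, 52] 0.0 wr [ 0.66 -0.05  0.58]
13 [ 0.63  -0.125  0.25 ] [-0.  0. -1.] [18, 34, -16, 81, 10, 66, 60] 0.0 wr [ 0.63 -0.13  0.57]
pnp err [0.36141501] [[-0.021, 0.154, -0.006], [-0.005, 0.065, -0.078], [0.096, 0.062, -0.053], [0.08, 0.151, 0.019]]
pnp err [0.55796589] [[-0.012, 0.151, -0.071], [-0.017, 0.074, 0.015], [0.087, 0.069, 0.017], [0.092, 0.147, -0.069]]
```

Request:
send_rows --pt "0.0055 -0.0037 0.0052 0 0 4.4 -1" --pt "0.0055 -0.0037 0.0052 0 0 4.4 -1" --pt "0.0055 -0.0037 0.0052 0 0 4.4 -1" --pt "0.0055 -0.0037 0.0052 0 0 4.4 -1" --pt "0.0055 -0.0037 0.0052 0 0 4.4 -1" --pt "0.0055 -0.0037 0.0052 0 0 4.4 -1" --pt "0.0055 -0.0037 0.0052 0 0 4.4 -1" --pt "0.0055 -0.0037 0.0052 0 0 4.4 -1" --pt "0.0055 -0.0037 0.0052 0 0 4.4 -1" --pt "0.0055 -0.0037 0.0052 0 0 4.4 -1" --pt "0.0055 -0.0037 0.0052 0 0 4.4 -1" --pt "0.0055 -0.0037 0.0052 0 0 4.4 -1"

```text
t: 27.33
tool_pos: [0.6264, -0.1126, 0.2605]
tool_rot: [[-0.077, 0.509, 0.857], [-0.132, 0.847, -0.515], [-0.988, -0.153, 0.002]]
ft_force: [0.9, -0.1, -0.1]
finger_gap: -0.0
```

Request:
send_rows --pt "0.0055 -0.0037 0.0052 0 0 4.4 -1" --pt "0.0055 -0.0037 0.0052 0 0 4.4 -1" --pt "0 0 0 0 0 0 -1" --pt "0 0 0 0 0 0 -1"

```text
t: 27.67
tool_pos: [0.6298, -0.1271, 0.2497]
tool_rot: [[-0.003, 0.518, 0.855], [-0.005, 0.855, -0.518], [-1.0, -0.006, 0.0]]
ft_force: [0.6, 1.4, -0.6]
finger_gap: -0.0002
```

Run:
```python
from h import *
w=cams.read_camera("wrist"); cv2.imwrite("pics/wrist19.png",w['img']); st()
```

```text
t 27.72 p [ 0.6306 -0.1243  0.25  ] q [ 18.1  34.5 -15.9  80.9  10.   66.   59.8] f [-0.1  0.5 -0.7] gap 0.0
[[-0.002, 0.514, 0.858], [-0.004, 0.858, -0.514], [-1.0, -0.004, 0.0]]
```

View pics/wrist19.png

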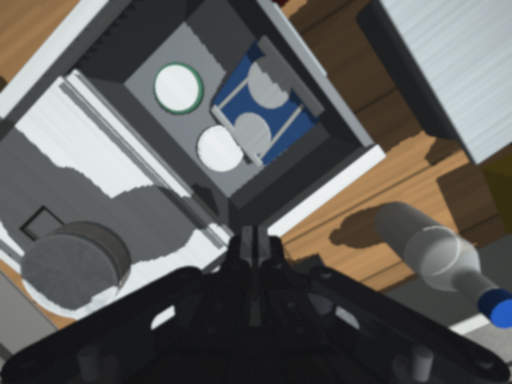

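Run:
```python
import cv2
a=cv2.imread('pics/wrist19.png')[20:190,120:350]
cv2.imwrite('pics/wrist19c.png',cv2.resize(a,None,fx=3.4,fy=3.4,interpolation=cv2.INTER_CUBIC))
```

```text
(no output)
```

View pics/wrist19c.png

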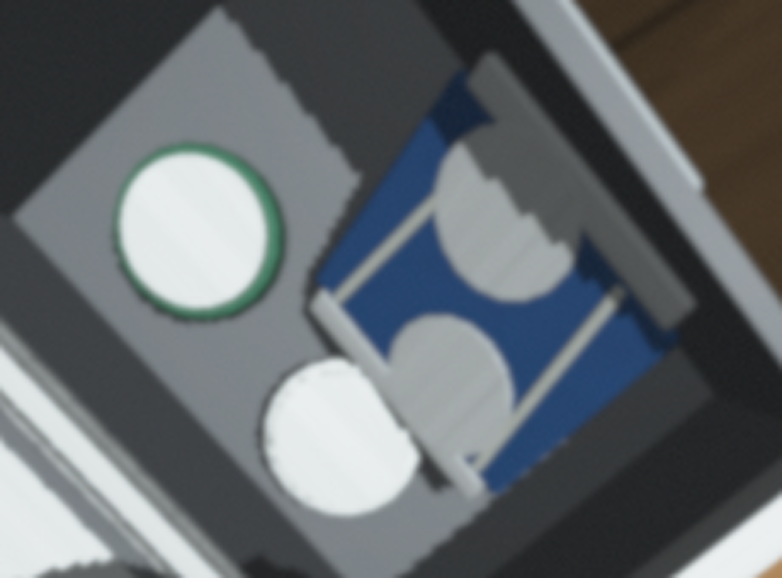

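Run:
```python
from h import *
w=cams.read_camera("wrist"); st()
K,Rc,tc=P(w)
C0=np.array([.565,-.2065])
def tochest(p):
    c,s=np.cos(np.radians(9)),np.sin(np.radians(9));d=p[:2]-C0;return np.array([c*d[0]+s*d[1],-s*d[0]+c*d[1],p[2]])
c=np.array([(490,52),(697,303),(478,498),(315,295)],float)/3.4+[120,20]-.35
obj=np.array([(.058,-.047,0),(.058,.047,0),(-.058,.047,0),(-.058,-.047,0)])
nn,rv,tv,er=cv2.solvePnPGeneric(obj,c,K,None,flags=cv2.SOLVEPNP_IPPE)
for r,tt,e in zip(rv,tv,er):
    R_=cv2.Rodrigues(r)[0]; W=[tochest(Rc.T@(R_@x+tt.ravel()-tc)).round(3).tolist() for x in obj]; print(e,W)
```

```text
t 27.77 p [ 0.6311 -0.1227  0.2501] q [ 18.   34.5 -16.   80.9  10.   66.   59.8] f [0.9 0.7 0.2] gap -0.0
[[-0.001, 0.512, 0.859], [-0.003, 0.859, -0.512], [-1.0, -0.003, 0.0]]
[1.01566927] [[-0.024, 0.167, 0.093], [0.068, 0.168, 0.109], [0.081, 0.077, 0.038], [-0.012, 0.076, 0.022]]
[5.84315288] [[-0.023, 0.178, 0.048], [0.07, 0.179, 0.034], [0.081, 0.085, 0.102], [-0.012, 0.084, 0.116]]
```

The can is inside, but it leans on the +y wall at about 40° (upper edge at chest y ≈ 0.167, z ≈ 0.10; lower edge at y ≈ 0.077, z ≈ 0.03). I'll lay it flat with a gentle nudge from the closed fingers, keeping the gripper body above the walls.

```bash
cat > t9.py <<'E'
from h import *
C=np.array([.565,-.2065])
def ch(x,y,z):
    c,s=np.cos(np.radians(9)),np.sin(np.radians(9));return np.array([C[0]+c*x-s*y,C[1]+s*x+c*y,z])
if __name__=='__main__':
    st();print(ch(.03,.146,.2)); plan(down(9),ch(.03,.146,.15),10)
E
python3 t9.py
```

```text
t 27.77 p [ 0.6311 -0.1227  0.2501] q [ 18.   34.5 -16.   80.9  10.   66.   59.8] f [0.9 0.7 0.2] gap -0.0
[[-0.001, 0.512, 0.859], [-0.003, 0.859, -0.512], [-1.0, -0.003, 0.0]]
[ 0.57179122 -0.05760447  0.2       ]
row x 10 [ 0.01   -0.0009 -0.0091] [5.02 0.01 0.02]
```

Request:
send_rows --pt "0.01 -0.0009 -0.0091 5 0 0 -1" --pt "0.01 -0.0009 -0.0091 5 0 0 -1" --pt "0.01 -0.0009 -0.0091 5 0 0 -1" --pt "0.01 -0.0009 -0.0091 5 0 0 -1" --pt "0.01 -0.0009 -0.0091 5 0 0 -1" --pt "0.01 -0.0009 -0.0091 5 0 0 -1" --pt "0.01 -0.0009 -0.0091 5 0 0 -1" --pt "0.01 -0.0009 -0.0091 5 0 0 -1" --pt "0.01 -0.0009 -0.0091 5 0 0 -1" --pt "0.01 -0.0009 -0.0091 5 0 0 -1" --pt "0 0 0 0 0 0 -1" --pt "0 0 0 0 0 0 -1"

```text
t: 28.77
tool_pos: [0.5715, -0.0567, 0.1497]
tool_rot: [[-0.002, 0.986, 0.165], [-0.003, 0.165, -0.986], [-1.0, -0.002, 0.003]]
ft_force: [0.0, 0.4, 0.1]
finger_gap: 0.0
```

Request:
send_rows --pt "0.015 0 0 0 0 0 -1" --pt "0.015 0 0 0 0 0 -1" --pt "0.01 0 0 0 0 0 -1" --pt "0 0 0 0 0 0 -1"

```text
t: 29.1
tool_pos: [0.5703, -0.0597, 0.1083]
tool_rot: [[-0.004, 0.987, 0.159], [-0.004, 0.159, -0.987], [-1.0, -0.005, 0.003]]
ft_force: [-0.6, -0.0, -0.8]
finger_gap: -0.0
```

Request:
send_rows --pt "0.006 0 0 0 0 0 -1" --pt "0.006 0 0 0 0 0 -1" --pt "0.004 0 0.001 0 0 0 -1"

```text
t: 29.35
tool_pos: [0.5718, -0.0607, 0.0939]
tool_rot: [[0.0, 0.987, 0.158], [-0.003, 0.158, -0.987], [-1.0, -0.0, 0.003]]
ft_force: [-0.1, 0.0, 4.7]
finger_gap: 0.0
```

Request:
send_rows --pt "0.004 0 0.002 0 0 0 -1" --pt "0.004 0 0.002 0 0 0 -1"

```text
t: 29.52
tool_pos: [0.5733, -0.0651, 0.0868]
tool_rot: [[0.003, 0.988, 0.157], [-0.004, 0.157, -0.988], [-1.0, 0.002, 0.004]]
ft_force: [-0.6, -0.5, 0.5]
finger_gap: 0.0001
```

Request:
send_rows --pt "0.003 0 0.003 0 0 0 -1" --pt "0.003 0 0.003 0 0 0 -1"

```text
t: 29.68
tool_pos: [0.5727, -0.0711, 0.0795]
tool_rot: [[-0.001, 0.988, 0.157], [-0.004, 0.157, -0.988], [-1.0, -0.002, 0.003]]
ft_force: [0.5, 0.4, -0.0]
finger_gap: 0.0002
```

Run:
```python
from h import *
w=cams.read_camera("wrist"); cv2.imwrite("pics/wrist20.png",w['img']); st()
```

```text
t 29.73 p [ 0.5723 -0.0721  0.0789] q [  6.1  39.5  -2.  102.9   2.5  37.7  11.6] f [ 0.7 -0.6 -0.5] gap 0.0
[[-0.002, 0.988, 0.156], [-0.004, 0.156, -0.988], [-1.0, -0.003, 0.004]]
```

View pics/wrist20.png

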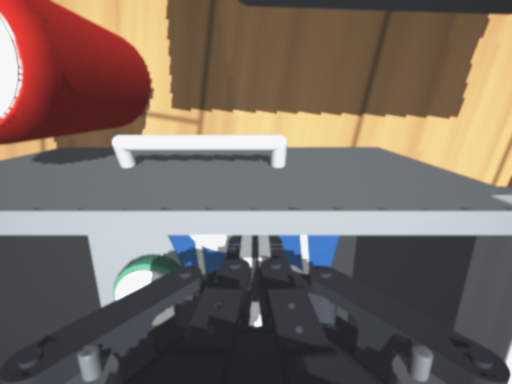

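Request:
send_rows --pt "-0.02 0 0 0 0 0 -1" --pt "-0.03 0 0 0 0 0 -1" --pt "-0.035 0 0.01 0 0 0 -1" --pt "-0.035 0 0.02 0 0 0 -1" --pt "-0.03 0 0.03 0 0 0 -1" --pt "-0.02 0 0.03 0 0 0 -1" --pt "0 0 0.03 0 0 0 -1" --pt "0 0 0 0 0 0 -1" --pt "0 0 0 0 0 0 -1"

```text
t: 30.48
tool_pos: [0.5908, -0.1912, 0.2493]
tool_rot: [[-0.002, 0.988, 0.152], [-0.005, 0.152, -0.988], [-1.0, -0.003, 0.004]]
ft_force: [0.2, 1.1, -0.8]
finger_gap: 0.0002
```

Run:
```python
from h import *
w=cams.read_camera("wrist"); cv2.imwrite("pics/wrist21.png",w['img']); st()
```

```text
t 30.53 p [ 0.591  -0.1884  0.2489] q [16.8 31.7 -2.1 85.3  1.4 63.1 23.3] f [ 0.3  1.  -1.2] gap -0.0
[[-0.003, 0.988, 0.155], [-0.003, 0.155, -0.988], [-1.0, -0.003, 0.002]]
```

View pics/wrist21.png

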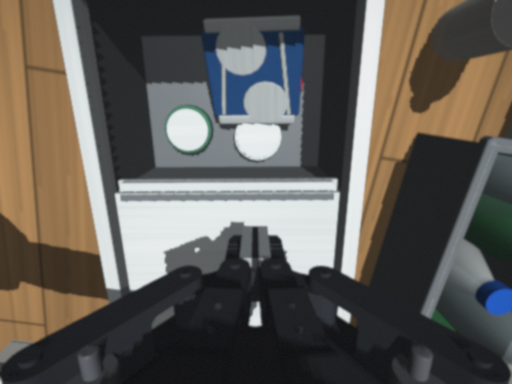

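```bash
cat > pnp.py <<'E'
from h import *
from t9 import C
def tochest(p):
    c,s=np.cos(np.radians(9)),np.sin(np.radians(9));d=p[:2]-C;return np.array([c*d[0]+s*d[1],-s*d[0]+c*d[1],p[2]])
E
python3 - <<'E'
from pnp import *
w=cams.read_camera("wrist"); a=w['img'][0:180,130:330];cv2.imwrite("pics/wrist22.png",cv2.resize(a,None,fx=3.8,fy=3.3,interpolation=cv2.INTER_CUBIC)); st()
cv2.imwrite("pics/w22raw.png",w['img'])
E
```

```text
t 30.58 p [ 0.5912 -0.1869  0.2488] q [16.7 31.7 -2.1 85.3  1.4 63.1 23.3] f [-0.5  0.4  0.1] gap 0.0
[[-0.003, 0.987, 0.158], [-0.002, 0.158, -0.987], [-1.0, -0.003, 0.001]]
```

View pics/wrist22.png

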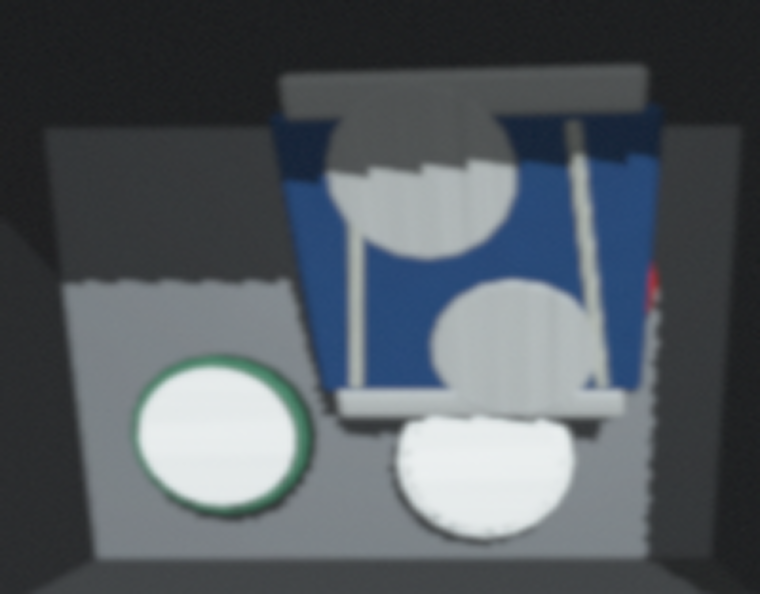

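Run:
```python
from pnp import *
w=cams.read_camera("wrist");K,Rc,tc=P(w)
c=np.array([(280,78),(647,66),(625,405),(340,405)],float)/[3.8,3.3]+[130,0]-.35
obj=np.array([(.058,-.047,0),(.058,.047,0),(-.058,.047,0),(-.058,-.047,0)])
nn,rv,tv,er=cv2.solvePnPGeneric(obj,c,K,None,flags=cv2.SOLVEPNP_IPPE)
for r,tt,e in zip(rv,tv,er):
    R_=cv2.Rodrigues(r)[0]; print(e,[tochest(Rc.T@(R_@x+tt.ravel()-tc)).round(3).tolist() for x in obj])
print([tochest(ray(w,u,.035)).round(3).tolist() for u in c])
```

```text
[0.50505389] [[-0.022, 0.166, 0.085], [0.072, 0.167, 0.092], [0.077, 0.07, 0.029], [-0.017, 0.069, 0.022]]
[4.57479388] [[-0.022, 0.178, 0.046], [0.072, 0.18, 0.038], [0.078, 0.073, 0.083], [-0.015, 0.071, 0.09]]
[[-0.03, 0.178, 0.035], [0.079, 0.182, 0.035], [0.077, 0.07, 0.035], [-0.016, 0.07, 0.035]]
```

```bash
cat > t10.py <<'E'
from t9 import *
from kin import track,pts
o=get_obs();st();R0=np.array(o['tool_rot']);R=down(9)@Ro.from_rotvec([0,np.radians(30),0]).as_matrix();print(R.round(2).tolist())
q=np.array(o['qpos'],float)
for P_ in (ch(.03,.11,.17),ch(.03,.143,.11),ch(.03,.143,.045)):
    r=track(q,P_,R,15);q=r[0];print(P_.round(3),q.round(0).astype(int).tolist(),round(r[1]*1000,1),'wr',pts(q)[2].round(2))
plan(R,ch(.03,.11,.17),10)
D=R.T@(ch(.03,.143,.11)-ch(.03,.11,.17));print('then',D.round(4)); print('down dir',(R.T@[0,0,-1]).round(3))
E
python3 t10.py
```

```text
t 30.63 p [ 0.5914 -0.1862  0.2488] q [16.7 31.7 -2.2 85.3  1.4 63.1 23.3] f [ 0.3 -0.2  0. ] gap 0.0
[[-0.003, 0.987, 0.159], [-0.002, 0.159, -0.987], [-1.0, -0.003, 0.001]]
[[-0.08, 0.99, 0.14], [0.49, 0.16, -0.86], [-0.87, 0.0, -0.5]]
[ 0.577 -0.093  0.17 ] [29, 42, -14, 88, -19, 66, 36] 0.0 wr [ 0.6  -0.25  0.45]
[ 0.572 -0.061  0.11 ] [27, 45, -15, 93, -20, 57, 37] 0.0 wr [ 0.6  -0.22  0.39]
[ 0.572 -0.061  0.045] [27, 51, -15, 95, -20, 51, 40] 0.0 wr [ 0.6  -0.22  0.32]
row x 10 [ 0.01    0.0001 -0.0074] [0.01 3.01 0.02]
then [ 0.0685 -0.      0.0014]
down dir [0.866 0.    0.5  ]
```

Request:
send_rows --pt "0.01 0 -0.0074 0 3 0 -1" --pt "0.01 0 -0.0074 0 3 0 -1" --pt "0.01 0 -0.0074 0 3 0 -1" --pt "0.01 0 -0.0074 0 3 0 -1" --pt "0.01 0 -0.0074 0 3 0 -1" --pt "0.01 0 -0.0074 0 3 0 -1" --pt "0.01 0 -0.0074 0 3 0 -1" --pt "0.01 0 -0.0074 0 3 0 -1" --pt "0.01 0 -0.0074 0 3 0 -1" --pt "0.01 0 -0.0074 0 3 0 -1" --pt "0 0 0 0 0 0 -1" --pt "0 0 0 0 0 0 -1"

```text
t: 31.63
tool_pos: [0.5764, -0.0943, 0.1696]
tool_rot: [[-0.082, 0.987, 0.136], [0.491, 0.159, -0.857], [-0.867, -0.003, -0.498]]
ft_force: [0.7, 0.0, 0.3]
finger_gap: 0.0001
```

Request:
send_rows --pt "0.015 0 0 0 0 0 -1" --pt "0.02 0 0 0 0 0 -1" --pt "0.02 0 0 0 0 0 -1" --pt "0.013 0 0 0 0 0 -1" --pt "0 0 0 0 0 0 -1" --pt "0 0 0 0 0 0 -1"

```text
t: 32.13
tool_pos: [0.5718, -0.0613, 0.1119]
tool_rot: [[-0.08, 0.987, 0.137], [0.49, 0.159, -0.857], [-0.868, -0.001, -0.496]]
ft_force: [0.8, -0.3, 0.9]
finger_gap: -0.0004
```

Request:
send_rows --pt "0.0043 0 0.0025 0 0 0 -1" --pt "0.0043 0 0.0025 0 0 0 -1" --pt "0.0043 0 0.0025 0 0 0 -1" --pt "0.0043 0 0.0025 0 0 0 -1" --pt "0.0043 0 0.0025 0 0 0 -1"

```text
t: 32.55
tool_pos: [0.5715, -0.0626, 0.086]
tool_rot: [[-0.079, 0.988, 0.135], [0.49, 0.156, -0.857], [-0.868, -0.001, -0.497]]
ft_force: [0.1, -0.1, -0.0]
finger_gap: -0.0
```

Request:
send_rows --pt "0.0043 0 0.0025 0 0 0 -1" --pt "0.0043 0 0.0025 0 0 0 -1"

```text
t: 32.72
tool_pos: [0.5717, -0.0625, 0.0761]
tool_rot: [[-0.079, 0.988, 0.135], [0.491, 0.156, -0.857], [-0.868, -0.001, -0.497]]
ft_force: [0.4, -1.4, 1.1]
finger_gap: -0.0002
```

Request:
send_rows --pt "0.0043 0 0.0025 0 0 0 -1" --pt "0.0043 0 0.0025 0 0 0 -1"

```text
t: 32.88
tool_pos: [0.5721, -0.0629, 0.0664]
tool_rot: [[-0.078, 0.988, 0.135], [0.49, 0.156, -0.858], [-0.868, -0.0, -0.496]]
ft_force: [0.2, -1.3, 2.4]
finger_gap: -0.0002
```

Contact at only 1–2.5 N and the can is giving way; I'll continue down with the same care.

Request:
send_rows --pt "0.0043 0 0.0025 0 0 0 -1" --pt "0.0043 0 0.0025 0 0 0 -1"

```text
t: 33.05
tool_pos: [0.5719, -0.0631, 0.0563]
tool_rot: [[-0.078, 0.988, 0.135], [0.49, 0.156, -0.858], [-0.868, -0.001, -0.496]]
ft_force: [0.3, -1.7, 2.5]
finger_gap: 0.0002
```

Request:
send_rows --pt "0.0035 0 0.002 0 0 0 -1" --pt "0.0035 0 0.002 0 0 0 -1"

```text
t: 33.22
tool_pos: [0.5715, -0.0629, 0.0481]
tool_rot: [[-0.079, 0.988, 0.135], [0.49, 0.156, -0.858], [-0.868, -0.001, -0.496]]
ft_force: [0.7, -2.6, 2.7]
finger_gap: 0.0002
```

Request:
send_rows --pt "0.0026 0 0.0015 0 0 0 -1"

```text
t: 33.3
tool_pos: [0.5713, -0.0627, 0.0449]
tool_rot: [[-0.079, 0.988, 0.135], [0.49, 0.157, -0.857], [-0.868, -0.002, -0.497]]
ft_force: [0.2, -1.4, 0.4]
finger_gap: -0.0002
```

Request:
send_rows --pt "0.0026 0 0.0015 0 0 0 -1"

```text
t: 33.38
tool_pos: [0.5708, -0.0618, 0.042]
tool_rot: [[-0.081, 0.988, 0.135], [0.491, 0.158, -0.857], [-0.867, -0.003, -0.498]]
ft_force: [-1.6, 0.3, -0.1]
finger_gap: 0.0001
```

Request:
send_rows --pt "0.0026 0 0.0015 0 0 0 -1"

```text
t: 33.47
tool_pos: [0.5707, -0.0614, 0.039]
tool_rot: [[-0.081, 0.987, 0.136], [0.492, 0.158, -0.856], [-0.867, -0.003, -0.498]]
ft_force: [0.2, -0.2, -0.6]
finger_gap: 0.0
```

Request:
send_rows --pt "0.0017 0 0.001 0 0 0 -1"

```text
t: 33.55
tool_pos: [0.5707, -0.0613, 0.0376]
tool_rot: [[-0.082, 0.987, 0.135], [0.493, 0.158, -0.856], [-0.866, -0.003, -0.499]]
ft_force: [-0.9, -1.5, 11.7]
finger_gap: -0.0001
```

Firm support at z ≈ 0.038, so it is lying on the crushed cans. I'll back out along the tool axis and look.

Request:
send_rows --pt "-0.01 0 0 0 0 0 -1" --pt "-0.03 0 0 0 0 0 -1" --pt "-0.035 0 0 0 0 0 -1" --pt "-0.035 0 0 0 0 0 -1" --pt "-0.035 0 0 0 0 0 -1" --pt "-0.03 0 0 0 -3 0 -1" --pt "-0.03 0 0 0 -6 0 -1" --pt "-0.02 0 0 0 -7 0 -1" --pt "0 0 0 0 -7 0 -1" --pt "0 0 0 0 -7 0 -1" --pt "0 0 0 0 0 0 -1" --pt "0 0 0 0 0 0 -1"

```text
t: 34.55
tool_pos: [0.5888, -0.1648, 0.2358]
tool_rot: [[-0.001, 0.987, 0.163], [-0.002, 0.163, -0.987], [-1.0, -0.001, 0.001]]
ft_force: [0.5, -0.3, -0.2]
finger_gap: 0.0
```

Run:
```python
from pnp import *
w=cams.read_camera("wrist"); cv2.imwrite("pics/wrist23.png",w['img']); st()
```

```text
t 34.6 p [ 0.5884 -0.1677  0.2352] q [15.3 31.6 -2.5 87.9  1.7 60.6 21.4] f [-0.5 -0.4  0.1] gap -0.0
[[-0.002, 0.987, 0.159], [-0.003, 0.159, -0.987], [-1.0, -0.002, 0.002]]
```

View pics/wrist23.png

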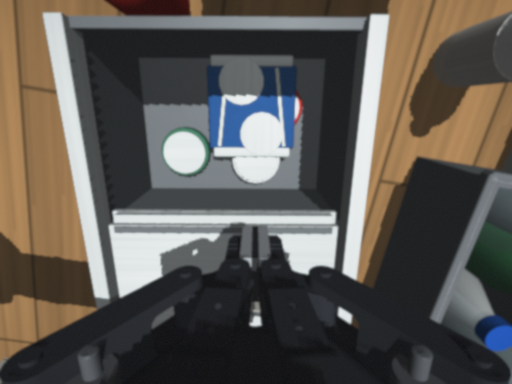

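The can now lies flat in the bay, at (208–298, 56–156) in the wrist view. I'll raise the arm clear and do the final checks.

Request:
send_rows --pt "-0.03 0 0 0 0 0 -1" --pt "-0.03 0 -0.02 0 0 0 -1" --pt "-0.03 -0.03 -0.03 0 0 0 -1" --pt "-0.02 -0.04 -0.03 0 0 0 -1" --pt "0 -0.04 -0.03 0 0 0 -1" --pt "0 0 0 0 0 0 -1" --pt "0 0 0 0 0 0 -1" --pt "0 0 0 0 0 0 -1"

```text
t: 35.27
tool_pos: [0.4873, -0.093, 0.3343]
tool_rot: [[-0.001, 0.988, 0.154], [-0.004, 0.154, -0.988], [-1.0, -0.001, 0.004]]
ft_force: [0.7, -0.5, 0.3]
finger_gap: 0.0001
```

Run:
```python
from pnp import *
st()
t=cams.read_camera("top"); s=cams.read_camera("side"); cv2.imwrite("pics/top24.png",t['img']);cv2.imwrite("pics/side24.png",s['img'])
for q in ["flat_can_mid","low_lip","fish_tin","puck","can_stand","pet_bottle","glass_bottle","jar","magnet"]:
    for n,im in (('t',t),('s',s)):
        for r in cams.place_of(im,q)[:2]: 
            if r['score']>.4: print(n,q,np.round(r['point'],3),round(r['score'],2),tochest(np.array(r['point'])).round(3) if q in("flat_can_mid","low_lip") else '')
K=cv2.imread('pics/top24.png')[150:250,240:365];cv2.imwrite('pics/top24c.png',cv2.resize(K,None,fx=6,fy=6,interpolation=cv2.INTER_CUBIC))
```

```text
t 35.27 p [ 0.4873 -0.093   0.3343] q [10.7 16.1 -3.5 96.6  1.3 67.3 15.7] f [ 0.7 -0.5  0.3] gap 0.0
[[-0.001, 0.988, 0.154], [-0.004, 0.154, -0.988], [-1.0, -0.001, 0.004]]
t flat_can_mid [0.641 0.468 0.007] 0.77 [0.181 0.655 0.007]
t flat_can_mid [0.371 0.232 0.002] 0.76 [-0.123  0.464  0.002]
s flat_can_mid [0.37  0.232 0.005] 0.8 [-0.124  0.464  0.005]
s flat_can_mid [0.639 0.469 0.002] 0.71 [0.179 0.656 0.002]
s low_lip [ 0.56  -0.193  0.137] 0.64 [-0.002  0.014  0.137]
s fish_tin [ 0.606 -0.31   0.142] 0.6 
t puck [0.647 0.316 0.119] 0.69 
t puck [ 0.365  0.474 -0.   ] 0.45 
s puck [0.643 0.312 0.119] 0.51 
t can_stand [ 0.449  0.003 -0.001] 0.67 
s can_stand [0.449 0.006 0.001] 0.9 
s can_stand [0.647 0.311 0.121] 0.49 
t pet_bottle [0.815 0.002 0.002] 0.93 
s pet_bottle [0.816 0.002 0.002] 0.86 
t glass_bottle [ 0.511  0.488 -0.   ] 0.69 
s glass_bottle [0.511 0.493 0.005] 0.56 
t jar [ 0.498 -0.499  0.001] 0.74 
s jar [ 0.561 -0.192  0.141] 0.67 
s jar [ 0.501 -0.5    0.003] 0.56 
t magnet [ 0.366  0.473 -0.001] 0.66 
s magnet [ 0.363  0.476 -0.003] 0.81
```

View pics/top24c.png

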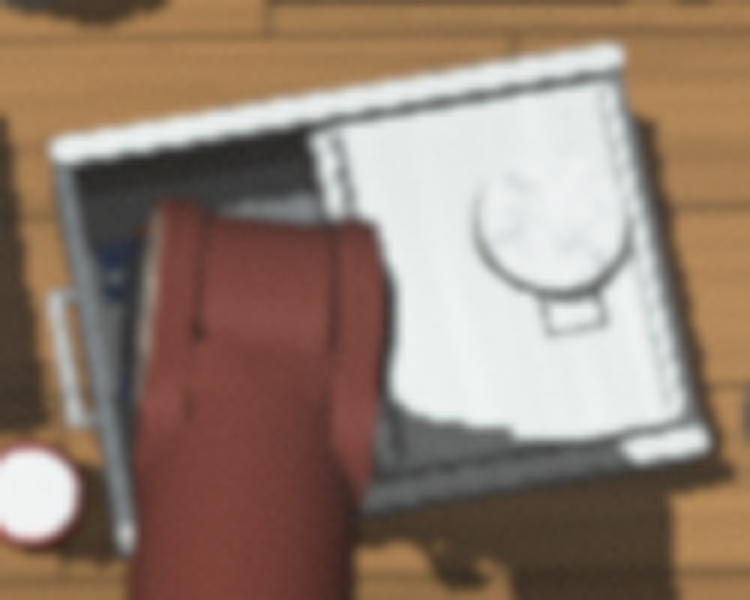

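View pics/side24.png

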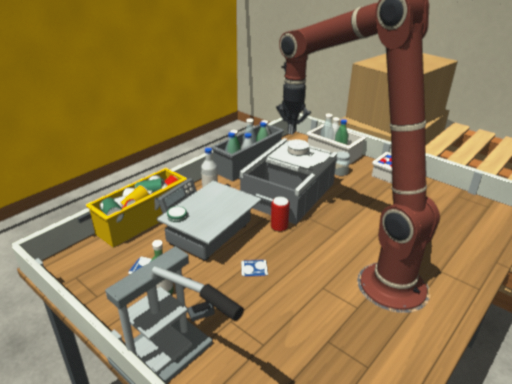

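Run:
```python
import cv2
a=cv2.imread('pics/wrist23.png')[40:240,90:350]
cv2.imwrite('pics/wrist23c.png',cv2.resize(a,None,fx=3,fy=3,interpolation=cv2.INTER_CUBIC))
```

```text
(no output)
```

View pics/wrist23c.png

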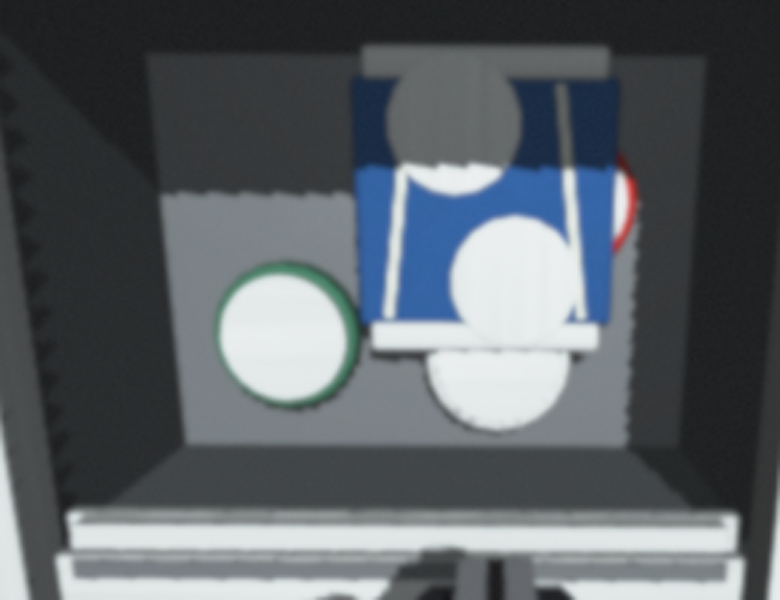

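Run:
```python
from h import *
st(); print(env.close_job())
```

```text
t 36.27 p [ 0.4869 -0.091   0.3343] q [10.6 16.1 -3.6 96.7  1.3 67.3 15.7] f [0.6 0.6 0.3] gap -0.0
[[-0.001, 0.988, 0.157], [-0.004, 0.157, -0.988], [-1.0, -0.002, 0.003]]
the job is handed in; nothing more can be done
None
```

The job is handed in at about 36 s. The can bay is open, the upper cover is shut, and the flattened can lies flat inside the bay.

**Cover:** I slid the lower cover by its slot, then pushed on the lip until it stopped, with the force rising to about 8 N. In the last pictures the lip sits about 1.5–2 mm from the upper cover's edge, as expected at full travel. The network put it 1–3 mm short of that, within its own 4 mm error. The upper cover's edge and the fish tin on it show no movement.

**Can:** I pushed the can about 48 mm over the scale's front edge, pinched it at a corner and dropped it into the bay. It first came to rest leaning on the end wall at about 40°. I laid it flat with two light nudges from closed fingers. The first nudge only partly lowered it. The second met firm support (about 12 N) at 38 mm high, far below the covers.

**Last checks:**
- The enlarged wrist picture shows the can flat on the crushed cans.
- The networks did not find the can in the final side and top views. The arm was in the way from above, so I relied on the wrist picture.
- All the bystanders were found within a few millimetres of where they started.
- The largest force I read was about 12 N, on the can inside the bay.
- At the end the arm was well clear of everything.

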